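# Turn the patties, then move the griddle to the keep-warm zone

### The job

Turn every vegetable patty on the griddle over with the pronged turner, without putting fingers on the food, so that the grilled side with the dark bar marks ends up on top, lying flat on the bars. Do that while the griddle is still on the right-hand zone; then lay the turner back on its rest, slide the griddle (never lifting it) sideways to the left-hand zone so that it is centred there, and turn the front knob to off. Leave the back knob and the other things standing here alone.

Things in the scene. Friction and masses are not known exactly. Their poses are not given: they have to be found in the camera images.
- hob: slim two-zone table hob, fixed on the worktop: 190 (x, its depth) x 660 (y, its length) x 28 mm high, pale glass top with two printed rings. Origin at the centre of its underside; x points away from the robot, y to the left, give or take a small turn
- sear_zone (a point): centre of the right-hand ring (the hot zone) on the glass, at height 28 mm; the same axes as the hob
- warm_zone (a point): centre of the left-hand ring (the keep-warm zone) on the glass, 180 mm to the left (+y of the hob) of the other; the same axes as the hob
- griddle: dark cast griddle, 0.9 kg, loose on the hob. Origin: centre of its underside; x away from the robot, y left. Base 143 (x) x 266 (y) x 6 mm. 11 bars run along x (x -67 to +65), 10 mm wide, tops at z 16 mm, at y = -120, -96, .. +120; the grooves between are 14 mm wide, 10 deep. Guards 30 mm high at the back (inner face x +68) and both ends (inner faces y +-128; 14 mm high where x < -40); front open
- handle_left (a point): middle of the griddle's left bar handle: a 12 mm round bar along x, 68 mm long, at y = +172 mm and 24 mm above the griddle's underside, with a 33 mm gap to the end guard; griddle axes
- handle_right (a point): middle of the right bar handle, its mirror image at y = -172 mm
- turner_grip (a point): grip point of the loose turner (0.13 kg) in its straight black handle, octagonal, 18 mm across flats, from x -58 to +32 mm. x points to the prongs, z up as it lies. Three prongs, x +61 to +131, each 7 wide, at y -24, 0, +24, lie at z -40 to -37; a heel at x +58 to +61 steps up to a 55 mm wide cross bar (x +46 to +60, z -26 to -22) that clears the griddle's bars while the prongs run in the grooves
- turner_rest: wooden turner rest, fixed: foot 146 (x) x 74 (y) x 10 mm. Origin at its underside below the middle of the resting prongs; x as the turner's. The prongs lie on a 14 mm high step, the handle on a saddle. With the turner at rest, turner_grip is at x -94, y 0, z 54 mm in this frame
- rest_saddle (a point): bottom of the saddle's notch, 45 mm above the worktop, at x = -69 mm of the rest, 10 mm thick along x; the notch is 28 mm wide (y) between two ears 14 mm high; the same axes as the rest
- patty_a_mid (a point): centre of a firm round vegetable patty, 50 mm across, 16 mm thick, 45 g, edges bevelled 3 mm; its z axis points out of its pale side, so z up = not yet turned (as at the start). Two or three patties are there, on the griddle's bars. Carried up on the prongs and rolled off over an outer prong held just above the bars, one topples and comes to lie about 50 mm beyond that prong
- patty_b_mid (a point): centre of a firm round vegetable patty, 50 mm across, 16 mm thick, 45 g, edges bevelled 3 mm; its z axis points out of its pale side, so z up = not yet turned (as at the start). Two or three patties are there, on the griddle's bars. Carried up on the prongs and rolled off over an outer prong held just above the bars, one topples and comes to lie about 50 mm beyond that prong
- patty_c_mid (a point): centre of a firm round vegetable patty, 50 mm across, 16 mm thick, 45 g, edges bevelled 3 mm; its z axis points out of its pale side, so z up = not yet turned (as at the start). Two or three patties are there, on the griddle's bars. Carried up on the prongs and rolled off over an outer prong held just above the bars, one topples and comes to lie about 50 mm beyond that prong
- sear_knob (a joint): angle of the FRONT knob (of the right-hand zone): 0 = off, grows to 2.8 as it is turned clockwise seen from above; turn it anticlockwise to the stop at 0. A light friction, no spring
- sear_knob_grip (a point): middle of the front knob's upright grip bar, on its axis, 31 mm above the knob's foot disc: bar 34 mm long, 14 mm thick, 32 mm tall (7 mm of it above this point, 25 mm below). At knob angle 0 the bar lies along the hob's x; at angle q it is turned clockwise by q seen from above
- warm_knob (a joint): angle of the BACK knob (of the left-hand zone), to be left as it is
- pepper_jar: bystander: glass spice jar with a black cap, 45 mm across, 105 mm tall
- paprika_jar: bystander: spice jar with a green cap, 46 mm across, 105 mm tall
Things that resemble listed ones, but are neither listed nor needed, are in the scene too. What is shaped like the part that bears patty_b_mid but turquoise is not meant.

How it is judged:
By the outcome, as a careful person would: the job done as asked, in the order asked, and still so for the second after the job is handed in, with the robot touching nothing.
Of patty_a, patty_b, patty_c only 2 to 3 are there at a start; the rules pass over those that are not, and their reading is None.
At some moment in a run one of patty_a, patty_b, patty_c, griddle may be knocked a few centimetres aside while the robot is not near it.
It also fails if it takes over 210 s, if anything falls off the work surface, if the arm or the gripper's body presses on something with over 40 N, if the wrist force passes 120 N, or if a joint passes its speed limit or range.

### The arm

A 6-joint arm with a two-finger parallel gripper is mounted at the origin on a cart in front of the work surface, level with it; the furniture and walls round the work are solid. World frame = base frame: x ahead of the robot, y to its left, z up, the work surface at z = 0. Lengths are in m, angles in rad, forces in N, time in s.
With the tool pointing down it reaches from about 0.375 to 0.975 m from the base axis. Payload 3.8 kg.
Tool frame: the origin (TCP) lies between the finger pads; the fingertips stand 22 mm ahead of it and the grasp point (between the pads) lies 3 mm ahead of it; z points along the fingers, y is the line along which they close (so a half turn about z gives the same grasp; the last joint's range is limited). The gripper opens to 85 mm and grips with 20 to 120 N. Pads are 22 mm wide; open, the fingers measure 114 mm over their backs; the gripper's body (76 mm by 85 mm) begins 54 mm behind the grasp point. The pads swing forward as they close: fully open they stand 13 mm farther back than shut.
Start: joints at [-1.271, 0.264, 1.604, -0, 1.274, -0.037], TCP at [0.223, -0.637, 0.253] pointing down, gripper open.
Joint ranges: [-2.63, 2.63], [-0.94, 2.18], [0.31, 2.57], [-1.31, 4.45], [0, 2.66], [-2.55, 2.55]. Speed limits (rad/s): [2.57, 2.57, 3.14, 3.14, 3.14, 3.14].

### API

Orientations are given as [roll, pitch, yaw] about the fixed x, y, z axes, in that order (R = Rz(yaw) Ry(pitch) Rx(roll)).
In Python, from plant import * gives the robot as it stands.
- The arm moves only by the tool arm_command, never from a script. Its argument "plan" is a list that holds one entry, the list of rows, each a list of 4 numbers: the shift along the tool's x, y, z normalised to -1 to 1, where 1 is 0.1 m, then the turn about the tool's z normalised to -1 to 1, where 1 is pi/2 rad. A call has exactly 10 rows; each row is the pose to reach, as a shift and turn from the pose commanded when the call began, along the tool's axes at that moment; what a row does not reach only later rows make up. A row lasts 1/10 s, in which the tool goes at most 50 mm and 8.59 degrees, less where a joint would pass 70% of its speed; a pose out of reach is approached as far as the arm can. A call with a number of a shift or a turn outside -1 to 1 is refused whole. A call with a gripper value outside its range is refused whole. "grip" is the closure, from 0 (fully open) to 1 (shut), set as the call begins (left out, the last holds). The fingers move at their own pace and stop on an object; "squeeze" is the grip in N (left out, the last holds). Time passes only in rows, so rows that repeat a pose let the fingers close, or fill a call up. It gives the time, the measured TCP pose, the force, the opening and the grip force at its end, in the units of the state.
- observe(): the state, without advancing time (a new reading comes with each control period).
- camera(name): name is "scene" or "side" or "wrist"; returns a dict with "color" (384x512x3 uint8, red, green, blue), "z_map" (384x512 float32, m along the optical axis (not along the pixel's ray), 0 where there is no reading), "fx", "fy", "cx", "cy" (pixels), "pose" (4x4, takes a point from camera to world coordinates). Camera axes: x right, y down, z forward; pixel columns grow to the right and rows downward; lengths in m; the calibration is good to about 2 mm. A picture is of the moment at which its call begins.
- sign_off(): hands the job in; it is judged then, once.
The state is a dict: "t": time; "qpos": joint angles; "dq": joint speeds; "joint_torque": joint torques, N m; "position": TCP position; "ee_rot": TCP orientation; "ft_force": force on the tool from outside, world axes, zero at the start; "ft_torque": the same for the moment, N m; "gripper_width": finger opening in m; "grip_force": force on a finger pad.
Only numpy, scipy, OpenCV 4.12 (cv2) and the standard library are available. Lean on these libraries where they do the work, as an engineer would, in place of code of your own. Each camera call takes 0.05 s, during which the arm holds its last target. There are 200 camera calls.

## Working session

There is one attempt and no reset: what is moved stays moved. The work goes in short steps, Python scripts to look and compute and a tool call to move; the robot and the scene stay as the last step left them, time stands still between calls to the robot, and variables do not carry over. Pictures are saved under pics/ and viewed, at most 14 in all, crops included, and the job is handed in when it is done.

Besides the shell and the picture viewer there is one more tool, called as a command line: name --argument value ..., lists and objects as JSON in quotes. arm_command: Moves the arm, as the interface text tells. Its arguments: {"type":"object","properties":{"plan":{"type":"array","items":{"type":"array","items":{"type":"array","items":{"type":"number"}}}},"grip":{"type":"number"},"squeeze":{"type":"number"}},"required":["plan"]}

```bash
ls; mkdir -p pics
cat > h.py <<'E'
from plant import *
import numpy as np, cv2
def snap(n,f):
    c=camera(n); cv2.imwrite('pics/'+f+'.png',c['color'][:,:,::-1]); np.savez('pics/'+f+'.npz',**c); return c
def load(f): return np.load('pics/'+f+'.npz')
def ray(c,u,v,z):
    d=c['pose'][:3,:3]@np.array([(u-c['cx'])/c['fx'],(v-c['cy'])/c['fy'],1]); o=c['pose'][:3,3]
    return (o+d*(z-o[2])/d[2]).round(4)
def pts(c):
    z=c['z_map']; v,u=np.mgrid[:384,:512]
    p=np.stack([(u-c['cx'])/c['fx']*z,(v-c['cy'])/c['fy']*z,z],-1)
    return p@c['pose'][:3,:3].T+c['pose'][:3,3]
E
python3 - <<'E'
from h import *
a=snap('scene','s0');b=snap('side','d0');w=snap('wrist','w0')
for c in (a,b,w): print(c['fx'],c['cx'],c['cy'],c['pose'].round(3).tolist())
print(observe())
E
```

```text
pics
491.3381087863662 259.34470114856276 186.69131342117498 [[0.706, -0.33, 0.627, -0.479], [-0.708, -0.336, 0.621, -0.982], [0.006, -0.882, -0.471, 0.794], [0.0, 0.0, 0.0, 1.0]]
424.6635681167215 254.4041542557463 187.53914715788522 [[0.108, -0.803, 0.586, -0.29], [-0.994, -0.078, 0.077, -0.116], [-0.016, -0.591, -0.806, 1.152], [0.0, 0.0, 0.0, 1.0]]
339.3174040117421 253.20745952387847 198.94297320761984 [[0.331, -0.898, -0.29, 0.296], [-0.943, -0.316, -0.1, -0.612], [-0.002, 0.306, -0.952, 0.374], [0.0, 0.0, 0.0, 1.0]]
{'t': 0.15, 'qpos': array([-1.27090959e+00,  2.64586147e-01,  1.60506806e+00, -1.64628286e-05,
        1.27369551e+00, -3.69114730e-02]), 'dq': array([-0.00086139, -0.00159258, -0.00498592,  0.00026313, -0.00112749,
       -0.00194952]), 'joint_torque': array([ 7.84648619e-04, -5.15904057e+01, -3.67958915e+01,  1.91297022e-05,
        7.99278729e-03,  2.09177870e-05]), 'position': array([ 0.2228947 , -0.63657546,  0.25223973]), 'ee_rot': array([-3.13983621e+00, -4.91186523e-05,  3.36802996e-01]), 'ft_force': array([-0.10373218,  0.51001604, -0.46902848]), 'ft_torque': array([ 0.02511902, -0.00482746,  0.00211456]), 'grip_force': 0.0, 'gripper_width': 0.08531234499217785}
```

View pics/s0.png

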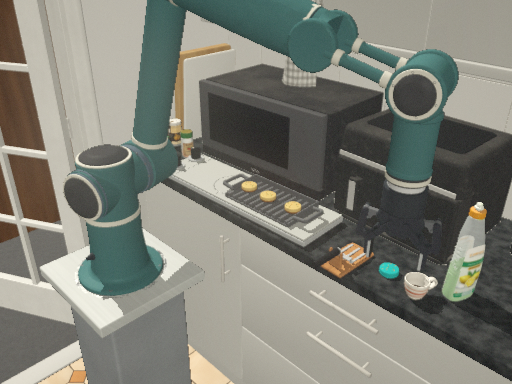

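View pics/d0.png

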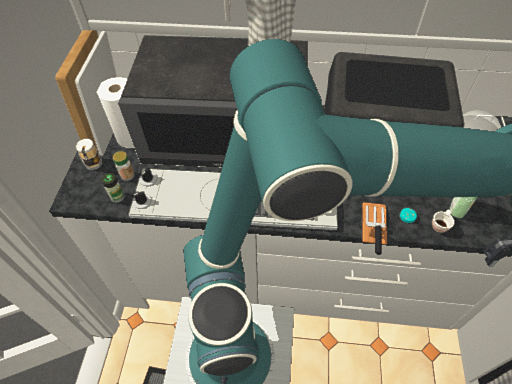

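Run:
```python
from h import *
from scipy import ndimage as nd
a=load('s0');b=load('d0')
P=pts(a);hsv=cv2.cvtColor(a['color'],cv2.COLOR_RGB2HSV);H,S,V=[hsv[...,i] for i in range(3)]
reg=lambda m,x:(m&(P[...,0]>.2)&(P[...,0]<1.2)&(P[...,2]>-.02)&(P[...,2]<.3))
m=reg((H>15)&(H<30)&(S>110)&(V>150),0)
L,n=nd.label(m)
for i in range(1,n+1):
    k=L==i
    if k.sum()>40: print('yellow',k.sum(),np.argwhere(k).mean(0).round(),np.median(P[k],0).round(3),P[k].min(0).round(3),P[k].max(0).round(3))
# turner/rest by wood
for nm,c in (('s',a),('d',b)):
    Q=pts(c);hs=cv2.cvtColor(c['color'],cv2.COLOR_RGB2HSV)
    k=(hs[...,0]>5)&(hs[...,0]<18)&(hs[...,1]>120)&(Q[...,1]<0)&(Q[...,2]>-.02)&(Q[...,2]<.1)&(Q[...,0]<.9)
    q=Q[k]; print(nm,'wood',k.sum(),q.min(0).round(3),q.max(0).round(3)); 
    low=q[q[:,2]<.02]; r=cv2.minAreaRect(low[:,:2].astype(np.float32)); print(r)
    # glass top
    k=(abs(Q[...,2]-.028)<.008)&(hs[...,1]<40)&(hs[...,2]>130)&(Q[...,0]>.3)&(Q[...,0]<.9)
    q=Q[k]; r=cv2.minAreaRect(q[:,:2].astype(np.float32)); print('hob',k.sum(),r, np.median(q[:,2]))
    # dark griddle
    k=(Q[...,2]>.036)&(Q[...,2]<.085)&(hs[...,2]<110)&(Q[...,0]>.3)&(Q[...,0]<.85)
    L,n=nd.label(k)
    for i in range(1,n+1):
        kk=L==i
        if kk.sum()>60: print('dark',kk.sum(),np.argwhere(kk).mean(0).round(),Q[kk].mean(0).round(3),Q[kk].min(0).round(3),Q[kk].max(0).round(3))
big=np.hstack([cv2.resize(a['color'][130:330,160:460],None,fx=2.6,fy=2.6)])
cv2.imwrite('pics/c0.png',big[:,:,::-1])
```

```text
yellow 241 [ 94. 179.] [0.629 0.565 0.202] [0.618 0.546 0.099] [0.646 0.595 0.299]
yellow 65 [187. 250.] [0.481 0.007 0.059] [ 0.46  -0.005  0.048] [0.501 0.038 0.066]
yellow 74 [197. 268.] [ 0.474 -0.078  0.058] [ 0.458 -0.092  0.047] [ 0.498 -0.05   0.065]
yellow 105 [207. 293.] [ 0.483 -0.173  0.059] [ 0.462 -0.19   0.047] [ 0.505 -0.145  0.066]
yellow 150 [213. 477.] [ 0.519 -0.67   0.236] [ 0.51  -0.683  0.224] [ 0.54  -0.649  0.243]
yellow 131 [279. 469.] [ 0.517 -0.687  0.065] [ 0.496 -0.697  0.042] [ 0.549 -0.673  0.079]
s wood 666 [ 0.338 -0.612 -0.016] [ 0.773 -0.069  0.091]
((0.446147084236145, -0.39378073811531067), (0.0837319940328598, 0.15066634118556976), 89.21173858642578)
hob 3374 ((0.4796942472457886, 0.5390269160270691), (0.46746790409088135, 2.460216999053955), 8.872322082519531) 0.028816703279570755
dark 249 [77. 13.] [0.44  1.809 0.059] [0.364 1.783 0.036] [0.524 1.838 0.085]
dark 1667 [168. 271.] [0.62  0.063 0.061] [ 0.595 -0.16   0.036] [0.717 0.405 0.085]
dark 101 [152. 196.] [0.527 0.345 0.055] [0.51  0.331 0.036] [0.545 0.362 0.076]
dark 877 [195. 281.] [ 
[... 694 characters left out ...]
 0.342 -0.608 -0.012] [ 0.525 -0.356  0.061]
((0.4428372383117676, -0.4818616807460785), (0.25035515427589417, 0.15405872464179993), 86.27167510986328)
hob 4153 ((0.5857543349266052, 0.017150044441223145), (0.4294514060020447, 1.3071465492248535), 6.303677082061768) 0.026983375073827087
dark 67 [158.  92.] [0.583 0.559 0.047] [0.566 0.544 0.036] [0.615 0.588 0.067]
dark 753 [157. 181.] [0.607 0.251 0.061] [0.597 0.099 0.036] [0.618 0.401 0.085]
dark 108 [175. 147.] [0.525 0.347 0.054] [0.51  0.333 0.037] [0.544 0.368 0.075]
dark 117 [198. 140.] [0.434 0.345 0.054] [0.421 0.33  0.036] [0.447 0.363 0.076]
dark 197 [240. 378.] [ 0.352 -0.39   0.059] [ 0.311 -0.403  0.046] [ 0.401 -0.38   0.067]
```

View pics/c0.png

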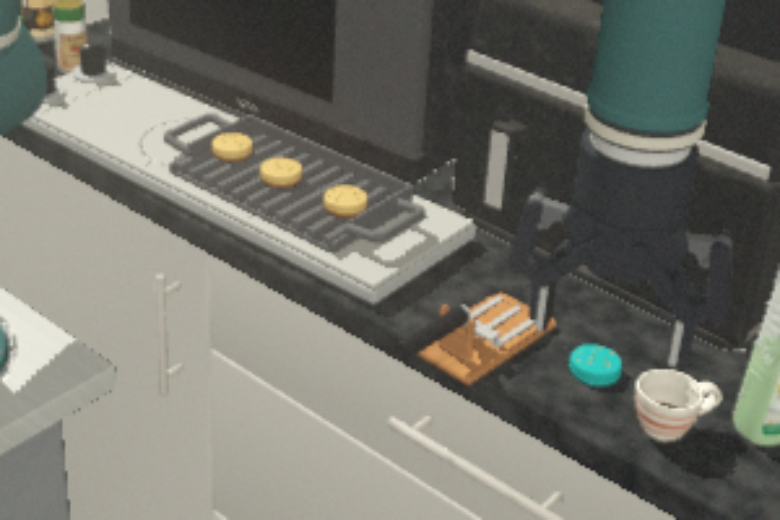

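View pics/w0.png

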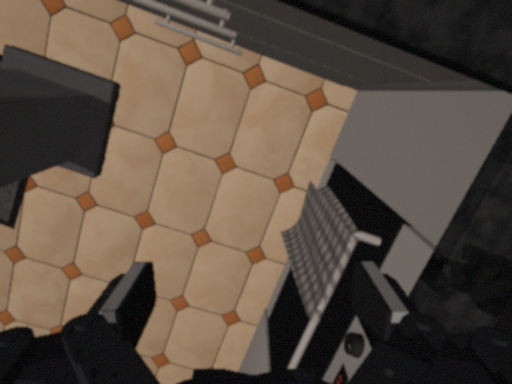

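The crop shows three patties on the griddle (235,147), (281,171), (346,200), the turner on its rest at (490,330), and the turquoise decoy at (596,364). The wrist view shows only the floor. I'm moving above the turner next.

arm_command --plan '[[[0.3,-0.27,-0.1,0.07],[0.6,-0.54,-0.2,0.14],[1,-0.9,-0.3,0.2145],[1,-0.9,-0.3,0.2145],[1,-0.9,-0.3,0.2145],[1,-0.9,-0.3,0.2145],[1,-0.9,-0.3,0.2145],[1,-0.9,-0.3,0.2145],[1,-0.9,-0.3,0.2145],[1,-0.9,-0.3,0.2145]]]'

```text
t: 1.15
position: [0.2873, -0.5195, 0.2829]
ee_rot: [-3.141, 0.0, -0.001]
ft_force: [-0.3, 0.4, 0.2]
gripper_width: 0.0854
grip_force: 0.0
```

arm_command --plan '[[[0.2,-0.3,0,0],[0.5,-0.7,0,0],[0.72,-1,0,0],[0.72,-1,0,0],[0.72,-1,0,0],[0.72,-1,0,0],[0.72,-1,0,0],[0.72,-1,0,0],[0.72,-1,0,0],[0.72,-1,0,0]]]' --grip 0.4

```text
t: 2.15
position: [0.3594, -0.4195, 0.2832]
ee_rot: [-3.141, 0.0, -0.001]
ft_force: [0.3, -0.2, 0.7]
gripper_width: 0.0508
grip_force: 0.0
```

Run:
```python
from h import *
w=snap('wrist','w1');a=snap('scene','s1')
o=observe();print(o['t'],o['position'],o['ee_rot'],o['gripper_width'])
cv2.imwrite('pics/c1.png',np.vstack([w['color'],np.zeros((8,512,3),np.uint8),a['color'][150:330,128:384].repeat(1,0)[:,:, :].copy() if 0 else cv2.resize(a['color'][140:240,180:380],(400,200)).__class__(0) if 0 else cv2.copyMakeBorder(cv2.resize(a['color'][150:250,180:380],(400,200)),0,0,0,112,cv2.BORDER_CONSTANT)])[:,:,::-1])
```

```text
2.25 [ 0.35950724 -0.41928364  0.28321226] [-3.14147594e+00  1.35180881e-04 -5.77880512e-04] 0.05114860995354336
```

View pics/c1.png

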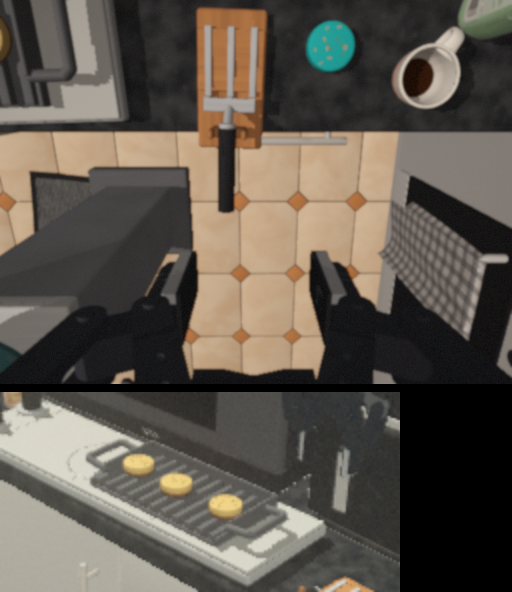

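Run:
```python
from h import *
w=load('w1')
for n,u,v,z in [('hend',226.5,211,.06),('hfront',228.5,126,.06),('tipC',231,28,.017),('tipL',208.5,27,.017),('tipR',255,29,.017),('bar',229,104,.032)]: print(n,ray(w,u,v,z))
P=pts(w); h=cv2.cvtColor(w['color'],cv2.COLOR_RGB2HSV)
k=(h[...,2]<70)&(P[...,2]>.045)&(P[...,2]<.08)&(abs(P[...,1]+.395)<.03)&(P[...,0]<.42)
q=P[k];print(len(q),q.mean(0),q.min(0),q.max(0),np.polyfit(q[:,0],q[:,1],1))
k=(h[...,1]<50)&(h[...,2]>110)&(P[...,2]>.010)&(P[...,2]<.022)&(abs(P[...,1]+.395)<.035)
q=P[k];print('prongs',len(q),q.mean(0),q.min(0),q.max(0))
k=(h[...,0]>4)&(h[...,0]<18)&(h[...,1]>120)&(P[...,2]>.0)&(P[...,2]<.03);print(cv2.minAreaRect(P[k][:,:2].astype(np.float32)))
```

```text
hend [ 0.3126 -0.3918  0.06  ]
hfront [ 0.4028 -0.3959  0.06  ]
tipC [ 0.498  -0.3977  0.017 ]
tipL [ 0.499  -0.3745  0.017 ]
tipR [ 0.4971 -0.4225  0.017 ]
bar [ 0.4229 -0.395   0.032 ]
1236 [ 0.35922651 -0.39270792  0.06289899] [ 0.31370352 -0.40236932  0.05825401] [ 0.40084225 -0.38371462  0.06631784] [-0.04041229 -0.37819075]
prongs 1252 [ 0.46581115 -0.39638726  0.01781275] [ 0.41336649 -0.42455176  0.01010429] [ 0.49997751 -0.36898996  0.02099305]
((0.44315415620803833, -0.4847206175327301), (0.25637325644493103, 0.14751827716827393), 87.84529876708984)
```

arm_command --plan '[[[0.05,-0.13,0.2,0.0255],[0.106,-0.258,0.4,0.0255],[0.106,-0.258,0.7,0.0255],[0.106,-0.258,0.9,0.0255],[0.106,-0.258,0.9,0.0255],[0.106,-0.258,0.9,0.0255],[0.106,-0.258,0.9,0.0255],[0.106,-0.258,0.9,0.0255],[0.106,-0.258,0.9,0.0255],[0.106,-0.258,0.9,0.0255]]]'

```text
t: 3.25
position: [0.3706, -0.3937, 0.1941]
ee_rot: [3.141, -0.001, -0.04]
ft_force: [0.3, 0.6, 0.4]
gripper_width: 0.0511
grip_force: 0.0
```

arm_command --plan '[[[0,0,0.2,0],[0,0,0.4,0],[0,0,0.6,0],[0,0,0.8,0],[0,0,0.9,0],[0,0,0.95,0],[0,0,0.95,0],[0,0,0.95,0],[0,0,0.95,0],[0,0,0.95,0]]]'

```text
t: 4.25
position: [0.3708, -0.3938, 0.0993]
ee_rot: [3.14, -0.001, -0.04]
ft_force: [-0.2, -0.9, -0.1]
gripper_width: 0.0512
grip_force: 0.0
```

arm_command --plan '[[[0,0,0.05,0],[0,0,0.1,0],[0,0,0.15,0],[0,0,0.2,0],[0,0,0.25,0],[0,0,0.3,0],[0,0,0.35,0],[0,0,0.39,0],[0,0,0.41,0],[0,0,0.41,0]]]'

```text
t: 5.25
position: [0.3702, -0.3931, 0.0569]
ee_rot: [-3.141, 0.0, -0.04]
ft_force: [-0.4, -0.2, 0.6]
gripper_width: 0.0516
grip_force: 0.0
```

arm_command --plan '[[[0,0,0,0],[0,0,0,0],[0,0,0,0],[0,0,0,0],[0,0,0,0],[0,0,0,0],[0,0,0,0],[0,0,0,0],[0,0,0,0],[0,0,0,0]]]' --grip 1 --squeeze 80

```text
t: 6.25
position: [0.3705, -0.3935, 0.0576]
ee_rot: [3.141, -0.0, -0.04]
ft_force: [-0.8, 0.9, 5.3]
gripper_width: 0.0164
grip_force: 78.2
```

arm_command --plan '[[[0,0,-0.1,0],[0,0,-0.2,0],[0,0,-0.35,0],[0,0,-0.5,0],[0,0,-0.7,0],[0,0,-0.85,0],[0,0,-1,0],[0,0,-1,0],[0,0,-1,0],[0,0,-1,0]]]'

```text
t: 7.25
position: [0.3698, -0.3927, 0.1563]
ee_rot: [-3.14, 0.001, -0.04]
ft_force: [-0.6, 0.3, -1.6]
gripper_width: 0.0167
grip_force: 78.1
```

arm_command --plan '[[[0,-0.1,-0.05,0],[0,-0.2,-0.1,0],[0,-0.35,-0.2,0],[0,-0.5,-0.3,0],[0,-0.7,-0.4,0],[0,-0.85,-0.45,0],[0,-1,-0.5,0],[0,-1,-0.5,0],[0,-1,-0.5,0],[0,-1,-0.5,0]]]'

```text
t: 8.25
position: [0.3743, -0.2936, 0.207]
ee_rot: [3.141, 0.0, -0.04]
ft_force: [-0.2, 0.1, -0.7]
gripper_width: 0.0163
grip_force: 78.1
```

arm_command --plan '[[[0,-0.1,-0.05,0],[0,-0.2,-0.1,0],[0,-0.35,-0.2,0],[0,-0.5,-0.3,0],[0,-0.7,-0.4,0],[0,-0.85,-0.45,0],[0,-1,-0.5,0],[0,-1,-0.5,0],[0,-1,-0.5,0],[0,-1,-0.5,0]]]'

```text
t: 9.25
position: [0.3783, -0.1936, 0.2572]
ee_rot: [3.141, 0.0, -0.04]
ft_force: [-0.1, -0.1, -0.9]
gripper_width: 0.0165
grip_force: 78.2
```

arm_command --plan '[[[0,-0.1,0,0],[0,-0.2,0,0],[0,-0.35,0,0],[0,-0.5,0,0],[0,-0.7,0,0],[0,-0.85,0,0],[0,-1,0,0],[0,-1,0,0],[0,-1,0,0],[0,-1,0,0]]]'

```text
t: 10.25
position: [0.3823, -0.0938, 0.2572]
ee_rot: [3.141, 0.0, -0.04]
ft_force: [-0.7, 0.1, -0.7]
gripper_width: 0.0162
grip_force: 78.3
```

Run:
```python
from h import *
w=snap('wrist','w2');a=snap('scene','s2')
o=observe();print(o['t'],o['position'],o['ee_rot'],o['gripper_width'])
cv2.imwrite('pics/c2.png',cv2.resize(w['color'],(768,576))[:,:,::-1])
```

```text
10.35 [ 0.38234504 -0.09399403  0.25723125] [ 3.14148678e+00  1.80813160e-04 -4.10165732e-02] 0.016535331405400096
```

View pics/c2.png

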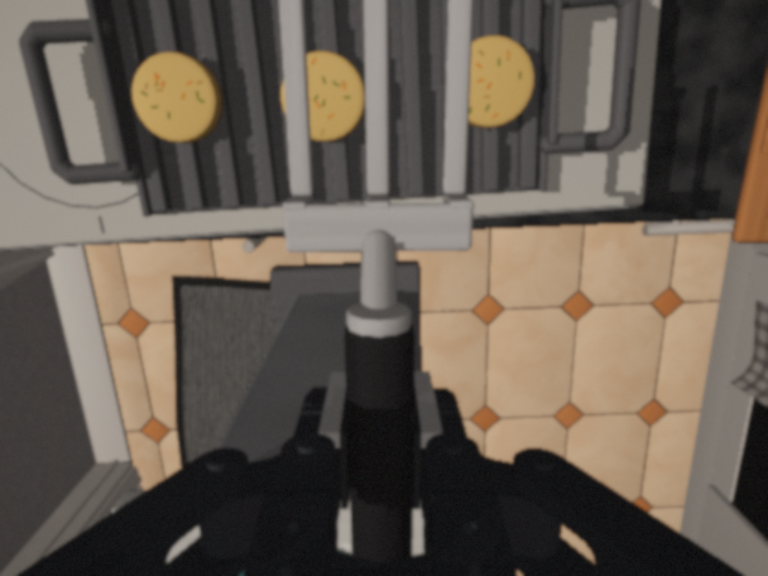

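Run:
```python
from h import *
w=load('w2'); a=load('s2')
def r(n,u,v,z): p=ray(w,u/1.5,v/1.5,z); print(n,p[:2]); return p
r('HL back',34,50,.052);r('HL front',56,165,.052);r('HR front',621,135,.052)
r('fl',147,213,.034); r('fr',545,189,.034)
r('frontmid',260,206,.034)
r('glass front edge L',100,240,.028);r('glass R',640,208,.028)
h=cv2.cvtColor(w['color'],cv2.COLOR_RGB2HSV)
m=((h[...,0]>12)&(h[...,0]<30)&(h[...,1]>110)&(h[...,2]>120)).astype(np.uint8); m[145:]=0
m=cv2.morphologyEx(m,cv2.MORPH_CLOSE,np.ones((5,5)))
P=pts(w)
for c in cv2.findContours(m,0,2)[0]:
    if cv2.contourArea(c)>300:
        k=np.zeros_like(m);cv2.drawContours(k,[c],-1,1,-1);k=(k>0)&(m>0)&(abs(P[...,2]-.06)<.004)
        q=P[k][:,:2].astype(np.float32);print('patty',k.sum(),cv2.minEnclosingCircle(q),np.median(P[k][:,2]))
# prong positions in image: grip frame
for n,u,v in [('L',296,100),('C',377,100),('R',458,90)]: print(n,ray(w,u/1.5,v/1.5,.2572-.003-.037))
# bars: row profile
b=w['color'].mean(2)
Pz=P[40]; print([(round(float(Pz[i,1]),3),int(b[40,i]),round(float(Pz[i,2]),3)) for i in range(60,380,3)])
```

```text
HL back [0.515  0.1015]
HL front [0.4501 0.1039]
HR front [ 0.4542 -0.2455]
fl [0.416  0.0609]
fr [ 0.4214 -0.2067]
frontmid [ 0.4177 -0.0158]
glass front edge L [0.3979 0.0998]
glass R [ 0.4053 -0.2744]
patty 0 ((0.0, 0.0), 0.0) nan
patty 2544 ((0.4858401417732239, 0.02169828489422798), 0.024715187028050423) 0.06082648753927136
patty 1823 ((0.4829561114311218, -0.06481865793466568), 0.02470085397362709) 0.06087310256594025
patty 2153 ((0.4870782196521759, -0.16392472386360168), 0.024812428280711174) 0.06088262259312621
L [ 0.4709 -0.0735  0.2172]
C [ 0.47   -0.0975  0.2172]
R [ 0.4718 -0.1215  0.2172]
  return _methods._mean(a, axis=axis, dtype=dtype,
  ret = ret.dtype.type(ret / rcount)
```

The wrist view shows the held turner (prongs at u=296, 377, 458) over three patties at (176,97), (323,97) and (492,80), with the griddle's front edge running (147,213)-(545,189). Next I need the griddle yaw and the near reach limit.

Run:
```python
from h import *
from scipy.optimize import fsolve
w=load('w2');P=pts(w)
k=(P[...,2]>.0415)&(P[...,2]<.048)&(P[...,0]>.425)&(P[...,0]<.55)&(P[...,1]>-.19)&(P[...,1]<.05)
q=P[k]; print(len(q))
best=max((abs(np.exp(2j*np.pi*(-q[:,0]*np.sin(t)+q[:,1]*np.cos(t))/.024).mean()),t) for t in np.arange(-.08,.08,.002)); print(best)
t=best[1]; ph=np.angle(np.exp(2j*np.pi*(-q[:,0]*np.sin(t)+q[:,1]*np.cos(t))/.024).mean())/2/np.pi*.024; print('phase',ph)
o=observe();qs=[np.array([-1.271,.2646,1.605,0,1.2737,-.0369]),o['qpos']];ps=[np.array([.2229,-.6366,.2522]),o['position']]
print(o['qpos'].round(3),[np.arctan2(p[1],p[0])-q[0] for p,q in zip(ps,qs)],[np.hypot(*p[:2]) for p in ps])
def f(x):
    h,L1,L2,c=x;e=[]
    for Q,p in zip(qs,ps):
        off=.025;r=np.sqrt(p[0]**2+p[1]**2-off**2)
        e+=[L1*np.sin(Q[1])+L2*np.sin(Q[1]+Q[2])+c-r, h+L1*np.cos(Q[1])+L2*np.cos(Q[1]+Q[2])-p[2]]
    return e
x=fsolve(f,[0.3,.4,.4,.1]);print(x,f(x))
h,L1,L2,c=x
for z in (.077,.09,.12,.15,.2):
  for q3 in (2.57,):
    # find q2 s.t. z
    best=None
    for q2 in np.arange(-.94,2,.002):
        if abs(h+L1*np.cos(q2)+L2*np.cos(q2+q3)-z)<.002: 
            print(z,q2,'r',np.hypot(L1*np.sin(q2)+L2*np.sin(q2+q3)+c,.025),'q5',np.pi-q2-q3);break
```

```text
8059
(np.float64(0.6981774911091374), np.float64(0.02400000000000009))
phase -0.010694815818099302
[-0.304 -0.299  2.15  -0.     1.29   1.308] [np.float64(0.03700443453192981), np.float64(0.06315995496123025)] [np.float64(0.6744953446837124), np.float64(0.3937291016388398)]
[-0.07354441  0.51106606  0.56911736 -0.00352316] [np.float64(-2.220446049250313e-16), np.float64(5.551115123125783e-17), np.float64(5.551115123125783e-17), np.float64(5.551115123125783e-17)]
0.077 -0.4099999999999995 r 0.2670885008217843 q5 0.9815926535897925
0.09 -0.4579999999999995 r 0.2594977725594676 q5 1.0295926535897926
0.12 -0.5779999999999996 r 0.2379479607749123 q5 1.1495926535897927
0.15 -0.7099999999999997 r 0.21032048372599205 q5 1.2815926535897932
```

arm_command --plan '[[[-0.06,-0.01,0.1,-0.0138],[-0.15,-0.03,0.25,-0.0276],[-0.25,-0.05,0.4,-0.0414],[-0.35,-0.07,0.6,-0.0414],[-0.45,-0.09,0.8,-0.0414],[-0.55,-0.105,0.9,-0.0414],[-0.618,-0.105,0.9,-0.0414],[-0.618,-0.105,0.9,-0.0414],[-0.618,-0.105,0.9,-0.0414],[-0.618,-0.105,0.9,-0.0414]]]'

```text
t: 11.35
position: [0.3223, -0.081, 0.1686]
ee_rot: [3.141, -0.003, 0.025]
ft_force: [-0.2, 0.8, -0.5]
gripper_width: 0.0165
grip_force: 78.3
```

arm_command --plan '[[[0,0,0.1,0],[0,0,0.2,0],[0,0,0.3,0],[0,0,0.4,0],[0,0,0.5,0],[0,0,0.6,0],[0,0,0.7,0],[0,0,0.75,0],[0,0,0.75,0],[0,0,0.75,0]]]'

```text
t: 12.35
position: [0.3212, -0.0806, 0.0923]
ee_rot: [3.142, -0.0, 0.025]
ft_force: [0.3, -0.1, -1.4]
gripper_width: 0.0165
grip_force: 78.3
```

Run:
```python
from h import *
w=snap('wrist','w3')
o=observe();print(o['t'],o['position'],o['ee_rot'],o['gripper_width'])
cv2.imwrite('pics/c3.png',w['color'][:,:,::-1])
```

```text
12.4 [ 0.3214523  -0.08071208  0.09264598] [ 3.14133572e+00 -7.18538787e-04  2.47755769e-02] 0.01638744004318284
```

View pics/c3.png

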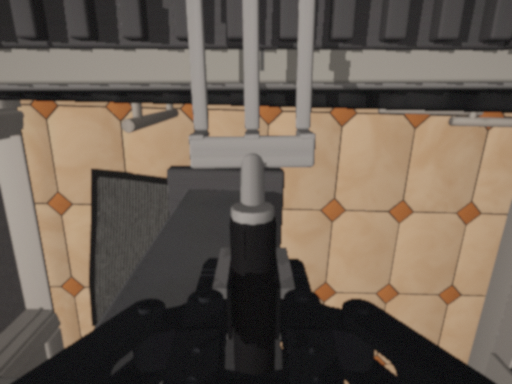

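arm_command --plan '[[[0.06,0,0,0],[0.12,0,0,0],[0.18,0,0,0],[0.25,0,0,0],[0.32,0,0,0],[0.39,0,0,0],[0.46,0,0,0],[0.53,0,0,0],[0.59,0,0,0],[0.59,0,0,0]]]'

```text
t: 13.4
position: [0.3799, -0.079, 0.092]
ee_rot: [-3.141, 0.002, 0.025]
ft_force: [-2.3, -0.7, -0.2]
gripper_width: 0.0167
grip_force: 78.4
```

arm_command --plan '[[[-0.15,0,0,0],[-0.3,0,0,0],[-0.4,0,-0.1,0],[-0.4,0,-0.3,0],[-0.4,0,-0.5,0],[-0.4,0,-0.7,0],[-0.4,0,-0.9,0],[-0.4,0,-1,0],[-0.4,0,-1,0],[-0.4,0,-1,0]]]'

```text
t: 14.4
position: [0.3398, -0.08, 0.1917]
ee_rot: [-3.141, 0.0, 0.025]
ft_force: [-0.4, 0.4, -1.0]
gripper_width: 0.0164
grip_force: 78.3
```

```bash
cat >> h.py <<'E'
T=.024
def toG(p): return np.array([p[0]*np.cos(T)+p[1]*np.sin(T)-.4885, -p[0]*np.sin(T)+p[1]*np.cos(T)+.0827])
def patties(c,crop=None):
    from scipy import ndimage as nd
    P=pts(c);h=cv2.cvtColor(c['color'],cv2.COLOR_RGB2HSV)
    m=(h[...,0]>10)&(h[...,0]<32)&(h[...,1]>70)&(h[...,2]>70)&(P[...,0]>.4)&(P[...,0]<.58)&(P[...,1]>-.25)&(P[...,1]<.12)&(P[...,2]>.03)&(P[...,2]<.14)
    L,n=nd.label(m)
    for i in range(1,n+1):
        k=L==i
        if k.sum()>30:
            q=P[k]; t=q[q[:,2]>np.percentile(q[:,2],95)-.006]
            print('patty n',k.sum(),'px',np.argwhere(k).mean(0).round()[::-1],'G mm',(toG((t.min(0)+t.max(0))/2)*1000).round(1),'zmax',np.percentile(q[:,2],97).round(3),'ext',np.ptp(t,0).round(3),'col',np.median(c['color'][k],0))
E
python3 - <<'E'
from h import *
w=snap('wrist','w4');a=snap('scene','s4')
o=observe();print(o['t'],o['position'],o['ee_rot'],toG(o['position']))
patties(w);patties(a);print('old');patties(load('s2'));patties(load('w2'))
cv2.imwrite('pics/c4.png',w['color'][:,:,::-1])
E
```

```text
14.5 [ 0.33919815 -0.07981217  0.1909638 ] [-3.14083856e+00  2.12640996e-03  2.48937667e-02] [-0.15131485 -0.00522916]
patty n 682 px [104.   6.] G mm [-20.6  92.7] zmax 0.062 ext [0.009 0.037 0.007] col [172. 140.  83.]
patty n 1226 px [379.   9.] G mm [-22.3 -92.3] zmax 0.062 ext [0.013 0.043 0.007] col [169.5 137.   79. ]
patty n 155 px [249. 186.] G mm [-3.2 91.1] zmax 0.064 ext [0.048 0.05  0.009] col [216. 188. 120.]
patty n 157 px [278. 190.] G mm [41.5  7.8] zmax 0.063 ext [0.05  0.049 0.008] col [212. 186. 118.]
patty n 186 px [293. 207.] G mm [ -4.6 -98.9] zmax 0.063 ext [0.049 0.056 0.009] col [215.5 191.  120. ]
old
patty n 150 px [249. 186.] G mm [-3.3 91. ] zmax 0.064 ext [0.047 0.05  0.008] col [207.5 181.5 117. ]
patty n 160 px [268. 196.] G mm [-9.   4.6] zmax 0.063 ext [0.053 0.052 0.007] col [216.5 189.5 121. ]
patty n 181 px [292. 207.] G mm [ -4.8 -93.1] zmax 0.064 ext [0.052 0.05  0.008] col [213. 190. 118.]
patty n 2307 px [333.  54.] G mm [ -5.5 -98.4] zmax 0.062 ext [0.049 0.037 0.007] col [183. 150.  89.]
patty n 1951 px [222.  63.] G mm [-7.2 -2. ] zmax 0.062 ext [0.049 0.033 0.007] col [184. 152.  91.]
patty n 2891 px [116.  64.] G mm [-2.3 91.7] zmax 0.062 ext [0.049 0.049 0.007] col [184. 152.  91.]
patty n 67 px [188.  64.] G mm [-5.7 29. ] zmax 0.062 ext [0.015 0.003 0.006] col [157. 130.  87.]
```

arm_command --plan '[[[-0.03,-0.1,0,0],[-0.06,-0.2,0,0],[-0.1,-0.35,0,0],[-0.13,-0.5,0.05,0],[-0.18,-0.65,0.1,0],[-0.18,-0.8,0.15,0],[-0.18,-0.895,0.2,0],[-0.18,-0.895,0.25,0],[-0.18,-0.895,0.3,0],[-0.18,-0.895,0.3,0]]]'

```text
t: 15.5
position: [0.3192, 0.0087, 0.1614]
ee_rot: [3.141, 0.002, 0.025]
ft_force: [1.0, 0.6, -1.3]
gripper_width: 0.0162
grip_force: 78.3
```

arm_command --plan '[[[0,0,0.1,0],[0,0,0.2,0],[0,0,0.3,0],[0,0,0.4,0],[0,0,0.5,0],[0,0,0.6,0],[0,0,0.7,0],[0,0,0.77,0],[0,0,0.77,0],[0,0,0.77,0]]]'

```text
t: 16.5
position: [0.3198, 0.009, 0.0852]
ee_rot: [-3.142, 0.0, 0.025]
ft_force: [-0.3, 0.2, -1.6]
gripper_width: 0.016
grip_force: 78.3
```

Run:
```python
from h import *
o=observe();print(o['t'],o['position'],o['ee_rot'],toG(o['position']))
w=snap('wrist','w5');P=pts(w);b=w['color'].mean(2)
for r in (5,15,25):print(r,[(round(float(toG(P[r,i])[1])*1000),int(b[r,i]),round(float(P[r,i,2])*1000)) for i in range(150,350,3)])
cv2.imwrite('pics/c5.png',cv2.resize(w['color'][:200],(768,300))[:,:,::-1])
```

```text
16.5 [0.31984214 0.00895453 0.0852106 ] [-3.14155529e+00  3.18325474e-04  2.48885931e-02] [-0.16853508  0.08397648]
5 [(129, 27, 38), (128, 59, 35), (124, 74, 45), (123, 72, 46), (122, 71, 46), (121, 72, 43), (119, 74, 46), (118, 71, 44), (116, 53, 46), (116, 22, 44), (116, 33, 35), (115, 41, 36), (114, 116, 34), (110, 147, 46), (109, 148, 45), (108, 150, 44), (106, 143, 45), (105, 94, 45), (105, 69, 35), (104, 61, 36), (101, 67, 44), (100, 76, 46), (99, 76, 44), (98, 73, 45), (96, 75, 45), (95, 73, 45), (94, 73, 45), (93, 48, 45), (92, 36, 36), (90, 42, 34), (89, 48, 37), (87, 136, 43), (86, 148, 45), (85, 148, 46), (84, 149, 45), (82, 142, 44), (81, 88, 45), (80, 61, 35), (78, 46, 36), (77, 73, 46), (76, 77, 45), (75, 74, 46), (73, 74, 45), (72, 73, 44), (71, 74, 44), (70, 72, 45), (68, 47, 45), (66, 42, 36), (65, 45, 35), (63, 69, 35), (63, 147, 44), (62, 151, 44), (61, 147, 45), (59, 147, 45), (58, 137, 45), (57, 71, 44), (54, 38, 35), (54, 45, 42), (53, 75, 44), (52, 77, 45), (51, 73, 45), (50, 72, 46), (48, 73, 45), (47, 73, 44), (45, 67, 44), (45, 46, 46), (41, 44, 35)]
15 [(1
[... 1251 characters left out ...]
 (106, 69, 35), (104, 63, 34), (103, 62, 35), (101, 76, 44), (99, 76, 45), (98, 74, 45), (97, 74, 44), (95, 75, 45), (94, 76, 45), (93, 54, 45), (92, 37, 38), (90, 44, 36), (89, 45, 34), (88, 125, 43), (86, 151, 44), (85, 150, 46), (84, 151, 45), (82, 143, 46), (81, 89, 45), (80, 51, 35), (78, 43, 35), (77, 75, 45), (76, 77, 45), (75, 77, 46), (73, 76, 45), (72, 74, 46), (71, 76, 45), (69, 68, 45), (68, 43, 45), (66, 43, 35), (64, 45, 34), (63, 77, 34), (63, 149, 44), (62, 151, 44), (60, 149, 45), (59, 145, 45), (58, 127, 45), (55, 52, 35), (54, 30, 36), (54, 64, 43), (53, 76, 45), (51, 74, 45), (50, 74, 46), (49, 74, 44), (48, 75, 45), (46, 72, 45), (45, 58, 45), (41, 45, 35), (40, 46, 36)]
```

View pics/c5.png

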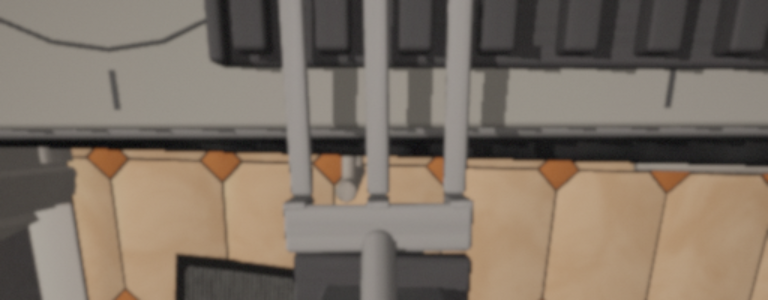

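arm_command --plan '[[[0,0,0.04,0],[0,0,0.065,0],[0.05,0,0.065,0],[0.13,0,0.065,0],[0.22,0,0.065,0],[0.32,0,0.065,0],[0.42,0,0.065,0],[0.52,0,0.065,0],[0.62,0,0.065,0],[0.62,0,0.065,0]]]'

```text
t: 17.55
position: [0.3837, 0.0105, 0.0792]
ee_rot: [3.142, -0.001, 0.025]
ft_force: [0.3, 0.0, -1.4]
gripper_width: 0.0162
grip_force: 78.3
```

arm_command --plan '[[[0,0,-0.03,0],[0,0,-0.06,0],[0,0,-0.09,0],[0,0,-0.12,0],[0,0,-0.15,0],[0,0,-0.18,0],[0,0,-0.21,0],[0,0,-0.24,0],[0,0,-0.25,0],[0,0,-0.25,0]]]'

```text
t: 18.55
position: [0.382, 0.0105, 0.104]
ee_rot: [3.142, -0.0, 0.025]
ft_force: [0.3, 0.3, -1.2]
gripper_width: 0.0166
grip_force: 78.3
```

Run:
```python
from h import *
o=observe();print(o['t'],o['position'],o['ft_force'],toG(o['position']))
a=snap('scene','s6');patties(a)
```

```text
18.55 [0.38196859 0.01046371 0.10400298] [ 0.28769297  0.31237674 -1.23807204] [-0.10639031  0.08399433]
patty n 151 px [249. 181.] G mm [-0.3 89.1] zmax 0.082 ext [0.053 0.045 0.007] col [215. 188. 120.]
patty n 159 px [278. 190.] G mm [40.2  6.4] zmax 0.064 ext [0.052 0.051 0.01 ] col [212. 185. 118.]
patty n 183 px [293. 207.] G mm [ -5.1 -99.7] zmax 0.063 ext [0.049 0.06  0.008] col [216. 191. 120.]
```

arm_command --plan '[[[0,0.03,0,0],[-0.01,0.08,0,0],[-0.02,0.14,0,0],[-0.03,0.2,0,0],[-0.04,0.26,0,0],[-0.05,0.32,0,0],[-0.06,0.38,0,0],[-0.07,0.44,0,0],[-0.07,0.47,0,0],[-0.07,0.48,0,0]]]'

```text
t: 19.6
position: [0.376, -0.0381, 0.1038]
ee_rot: [3.142, -0.0, 0.024]
ft_force: [0.4, 0.0, -2.8]
gripper_width: 0.0161
grip_force: 78.3
```

arm_command --plan '[[[0,0,0,0],[0,0,0.03,0],[0,0,0.06,0],[0,0,0.09,0],[0,0,0.12,0],[0,0,0.15,0],[0,0,0.18,0],[0,0,0.21,0],[0,0,0.25,0],[0,0,0.25,0]]]'

```text
t: 20.6
position: [0.3756, -0.0376, 0.0782]
ee_rot: [-3.141, 0.001, 0.025]
ft_force: [-0.5, 0.4, -1.3]
gripper_width: 0.0166
grip_force: 78.3
```

arm_command --plan '[[[0,0,0,0],[-0.06,0,0,0],[-0.13,0,0,0],[-0.21,0,0,0],[-0.29,0,0,0],[-0.37,0,0,0],[-0.46,0,0,0],[-0.54,0,0,0],[-0.6,0,0,0],[-0.6,0,0,0]]]'

```text
t: 21.6
position: [0.315, -0.0391, 0.0786]
ee_rot: [-3.142, 0.0, 0.025]
ft_force: [0.2, -0.3, -1.5]
gripper_width: 0.0158
grip_force: 78.3
```

Run:
```python
from h import *
o=observe();print(o['t'],o['position'],o['ft_force'],toG(o['position']))
a=snap('scene','s7');patties(a)
w=snap('wrist','w7');patties(w)
```

```text
21.6 [ 0.31499694 -0.03910624  0.0785742 ] [ 0.23402992 -0.25993624 -1.50673683] [-0.17453223  0.03604583]
patty n 159 px [278. 190.] G mm [41.7  5. ] zmax 0.064 ext [0.053 0.052 0.007] col [213. 186. 119.]
patty n 163 px [259. 192.] G mm [-6.1 43. ] zmax 0.064 ext [0.049 0.052 0.007] col [214. 190. 119.]
patty n 185 px [293. 207.] G mm [ -5.6 -98.7] zmax 0.064 ext [0.048 0.058 0.007] col [217. 191. 121.]
```

arm_command --plan '[[[0,0,-0.08,0],[0,0,-0.16,0],[0,-0.1,-0.16,0],[0,-0.24,-0.16,0],[0,-0.38,-0.16,0],[0,-0.48,-0.16,0],[0,-0.48,-0.16,0],[0,-0.48,-0.08,0],[0,-0.48,0,0],[0,-0.48,0,0]]]'

```text
t: 22.7
position: [0.3141, 0.0085, 0.0776]
ee_rot: [-3.142, 0.002, 0.024]
ft_force: [0.4, 0.3, -0.4]
gripper_width: 0.0158
grip_force: 78.5
```

arm_command --plan '[[[0.05,0,0,0],[0.12,0,0,0],[0.2,0,0,0],[0.28,0,0,0],[0.36,0,0,0],[0.44,0,0,0],[0.52,0,0,0],[0.6,0,0,0],[0.6,0,0,0],[0.6,0,0,0]]]'

```text
t: 23.7
position: [0.3747, 0.0103, 0.0787]
ee_rot: [-3.142, 0.001, 0.025]
ft_force: [-0.8, 0.2, -1.7]
gripper_width: 0.0161
grip_force: 78.3
```

arm_command --plan '[[[0,0,-0.03,0],[0,0,-0.05,0],[0,0.002,-0.09,0],[0,0.008,-0.129,0],[0,0.019,-0.167,0],[0,0.033,-0.205,0],[0,0.051,-0.24,0],[0,0.073,-0.273,0],[0,0.098,-0.304,0],[0,0.126,-0.332,0]]]'

```text
t: 24.7
position: [0.3752, -0.0026, 0.1123]
ee_rot: [3.142, -0.0, 0.025]
ft_force: [0.0, 0.6, -2.0]
gripper_width: 0.0161
grip_force: 78.3
```

Run:
```python
from h import *
o=observe();print(o['t'],o['position'],o['ft_force'],toG(o['position']))
a=snap('scene','s8');patties(a)
cv2.imwrite('pics/c8.png',cv2.resize(a['color'][150:250,190:350],(640,400),interpolation=cv2.INTER_CUBIC)[:,:,::-1])
```

```text
24.7 [ 0.3751609  -0.00255869  0.11226421] [ 0.03635335  0.57220889 -2.00722618] [-0.11350854  0.07113905]
patty n 307 px [262. 187.] G mm [-18.4  54.6] zmax 0.09 ext [0.05  0.053 0.008] col [205. 179. 115.]
patty n 180 px [282. 206.] G mm [-24.6 -73.4] zmax 0.064 ext [0.049 0.053 0.007] col [223.  193.5 124.5]
```

View pics/c8.png

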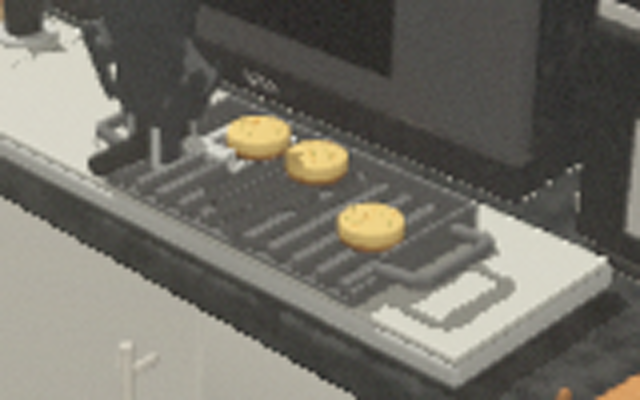

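Run:
```python
from h import *
a=load('s8')
P=pts(a);h=cv2.cvtColor(a['color'],cv2.COLOR_RGB2HSV)
m=(h[...,0]>10)&(h[...,0]<32)&(h[...,1]>70)&(h[...,2]>70)&(P[...,2]>.03)&(P[...,0]<.6)&(P[...,0]>.4)
for v in range(176,200,2):
    print(v,[(u,*(toG(P[v,u])*1000).round().astype(int),int(P[v,u,2]*1000)) for u in range(240,282,3) if m[v,u]])
w=snap('wrist','w8');patties(w)
```

```text
176 []
178 []
180 [(249, np.int64(-21), np.int64(74), 89), (252, np.int64(-15), np.int64(66), 89), (255, np.int64(-5), np.int64(63), 87), (258, np.int64(-1), np.int64(53), 89)]
182 [(249, np.int64(-30), np.int64(64), 89), (252, np.int64(-19), np.int64(62), 85), (255, np.int64(-19), np.int64(49), 90), (258, np.int64(-8), np.int64(47), 87), (261, np.int64(-4), np.int64(38), 88)]
184 [(249, np.int64(-37), np.int64(57), 87), (252, np.int64(-31), np.int64(50), 87), (255, np.int64(-23), np.int64(46), 86), (258, np.int64(-20), np.int64(35), 88), (261, np.int64(-8), np.int64(34), 85)]
186 [(249, np.int64(-41), np.int64(54), 83), (252, np.int64(-38), np.int64(43), 85), (255, np.int64(-31), np.int64(38), 85), (258, np.int64(-25), np.int64(30), 85), (261, np.int64(-12), np.int64(30), 81), (264, np.int64(23), np.int64(50), 60), (267, np.int64(27), np.int64(41), 62), (270, np.int64(32), np.int64(33), 62), (273, np.int64(41), np.int64(28), 61)]
188 [(249, np.int64(-40), np.int64(55), 75), (252, np.int64(-39), np.int64(42), 79), (255, np.int64(-30), np.int64(39), 77), (258, np.int64(-19), np.int64(
[... 465 characters left out ...]
nt64(2), 62)]
192 [(261, np.int64(-3), np.int64(39), 52), (264, np.int64(2), np.int64(30), 54), (267, np.int64(-1), np.int64(14), 61), (270, np.int64(6), np.int64(8), 60), (273, np.int64(16), np.int64(5), 58), (276, np.int64(29), np.int64(4), 53)]
194 [(264, np.int64(0), np.int64(28), 48), (267, np.int64(1), np.int64(17), 52), (270, np.int64(10), np.int64(12), 51), (273, np.int64(16), np.int64(5), 51)]
196 [(267, np.int64(2), np.int64(17), 44), (270, np.int64(18), np.int64(19), 38)]
198 []
patty n 11389 px [293.  45.] G mm [-21.   54.9] zmax 0.09 ext [0.038 0.049 0.007] col [209. 176. 110.]
patty n 2634 px [496.  72.] G mm [-26.2 -52.6] zmax 0.062 ext [0.042 0.019 0.008] col [176. 144.  84.]
```

Run:
```python
from h import *
w=load('w8');cv2.imwrite('pics/c9.png',w['color'][:,:,::-1])
a=load('s8');P=pts(a)
# handle right / guard points by depth at z ~ .052-.062
w=load('w8');P=pts(w)
k=(P[...,2]>.0415)&(P[...,2]<.048)&(P[...,0]>.39)&(P[...,0]<.56)&(P[...,1]>-.3)&(P[...,1]<.12)
q=P[k];print(len(q),q.min(0),q.max(0))
S=[(abs(np.exp(2j*np.pi*(-q[:,0]*np.sin(t)+q[:,1]*np.cos(t))/.024).mean()),t) for t in np.arange(-.1,.1,.002)];b=max(S);print(b)
t=b[1];print('phase',np.angle(np.exp(2j*np.pi*(-q[:,0]*np.sin(t)+q[:,1]*np.cos(t))/.024).mean())/2/np.pi*.024)
```

```text
24613 [ 0.39688613 -0.15125229  0.04150045] [0.49932409 0.08278983 0.04799901]
(np.float64(0.642894217841199), np.float64(0.022000000000000103))
phase -0.010362184377966918
```

View pics/c9.png

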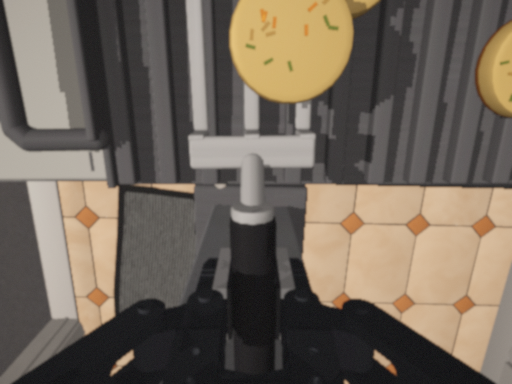

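The wrist view shows the griddle was knocked about (-24, +24) mm, with patty A sitting flat on the right and middle prongs at (291,38). I'll re-fit the griddle frame.

```bash
sed -i 's/^T=.024/T=.022/; s/-\.4885/-.464/; s/+\.0827/+.0585/' h.py
python3 - <<'E'
from h import *
w=load('w8');P=pts(w);b=w['color'].mean(2)
g=lambda p:(toG(p)*1000).round().astype(int)
for r in (60,110,150): print(r,[(u,*g(P[r,u]),int(P[r,u,2]*1000)) for u in range(0,150,6)])
for u in (150,380,420): print(u,[(v,*g(P[v,u]),int(P[v,u,2]*1000)) for v in range(165,190,3)])
print(toG(observe()['position']))
a=load('s8');Q=pts(a)
# right guard & handle in scene
for u,v in [(309,206),(306,212),(300,220)]: print(u,v,g(Q[v,u]),Q[v,u,2])
patties(w);patties(a)
E
```

```text
60 [(0, np.int64(2), np.int64(168), 58), (6, np.int64(3), np.int64(166), 57), (12, np.int64(3), np.int64(165), 54), (18, np.int64(5), np.int64(179), 29), (24, np.int64(5), np.int64(176), 27), (30, np.int64(5), np.int64(172), 29), (36, np.int64(5), np.int64(169), 28), (42, np.int64(5), np.int64(165), 29), (48, np.int64(5), np.int64(162), 29), (54, np.int64(5), np.int64(158), 29), (60, np.int64(5), np.int64(155), 29), (66, np.int64(5), np.int64(152), 28), (72, np.int64(5), np.int64(149), 28), (78, np.int64(3), np.int64(131), 58), (84, np.int64(3), np.int64(128), 58), (90, np.int64(3), np.int64(128), 52), (96, np.int64(4), np.int64(128), 46), (102, np.int64(4), np.int64(127), 39), (108, np.int64(4), np.int64(121), 46), (114, np.int64(4), np.int64(118), 45), (120, np.int64(4), np.int64(116), 43), (126, np.int64(4), np.int64(115), 39), (132, np.int64(5), np.int64(113), 34), (138, np.int64(5), np.int64(109), 35), (144, np.int64(5), np.int64(106), 34)]
110 [(0, np.int64(-21), np.int64(174), 57), (6, np.int64(-21), np.int64(170), 58), (12, np.int64(-21), np.int64(168), 58), (18, np.int64(-21
[... 2875 characters left out ...]
np.int64(-50), 45), (183, np.int64(-62), np.int64(-50), 44), (186, np.int64(-76), np.int64(-74), 0), (189, np.int64(-332), np.int64(-528), -885)]
[-0.08861179  0.04757383]
309 206 [  89 -125] 0.030947376482181044
306 212 [  16 -170] 0.06024919836547937
300 220 [ -19 -177] 0.05132503810345823
patty n 11389 px [293.  45.] G mm [ 3.5 31.6] zmax 0.09 ext [0.038 0.049 0.007] col [209. 176. 110.]
patty n 2634 px [496.  72.] G mm [ -1.4 -75.8] zmax 0.062 ext [0.042 0.019 0.008] col [176. 144.  84.]
patty n 307 px [262. 187.] G mm [ 6.2 31.4] zmax 0.09 ext [0.05  0.053 0.008] col [205. 179. 115.]
patty n 180 px [282. 206.] G mm [  0.2 -96.7] zmax 0.064 ext [0.049 0.053 0.007] col [223.  193.5 124.5]
```

arm_command --plan '[[[-0.02,-0.03,0,0],[-0.04,-0.07,0,0],[-0.08,-0.11,0,0],[-0.08,-0.125,0.02,0],[-0.08,-0.125,0.08,0],[-0.08,-0.125,0.14,0],[-0.08,-0.125,0.2,0],[-0.08,-0.125,0.26,0],[-0.08,-0.125,0.333,0],[-0.08,-0.125,0.333,0]]]'

```text
t: 25.8
position: [0.3667, 0.01, 0.0779]
ee_rot: [-3.141, 0.001, 0.025]
ft_force: [0.8, 0.4, -0.8]
gripper_width: 0.0162
grip_force: 78.4
```

arm_command --plan '[[[0,0,0,0],[-0.06,0,0,0],[-0.14,0,0,0],[-0.22,0,0,0],[-0.31,0,0,0],[-0.4,0,0,0],[-0.49,0,0,0],[-0.58,0,0,0],[-0.65,0,0,0],[-0.65,0,0,0]]]'

```text
t: 26.8
position: [0.3007, 0.0084, 0.0784]
ee_rot: [-3.142, 0.0, 0.025]
ft_force: [0.1, -0.2, -2.5]
gripper_width: 0.0163
grip_force: 78.3
```

arm_command --plan '[[[0,0,-0.08,0],[0,0,-0.2,0],[0,0,-0.2,0],[0,-0.1,-0.2,0],[0,-0.24,-0.2,0],[0,-0.24,-0.2,0],[0,-0.24,-0.2,0],[0,-0.24,-0.16,0],[0,-0.24,-0.1,0],[0,-0.24,-0.1,0]]]'

```text
t: 27.8
position: [0.3002, 0.0321, 0.0875]
ee_rot: [3.142, 0.002, 0.024]
ft_force: [-0.3, -0.2, -0.9]
gripper_width: 0.0162
grip_force: 78.4
```

```bash
sed -i 's/-\.464/-.469/' h.py
python3 - <<'E'
from h import *
o=observe();print(o['t'],o['position'],o['ft_force'],toG(o['position']))
a=snap('scene','s9');patties(a)
w=snap('wrist','w9');P=pts(w);b=w['color'].mean(2);r=15
print([(round(float(toG(P[r,i])[1])*1000),int(b[r,i]),round(float(P[r,i,2])*1000)) for i in range(150,350,3)])
E
```

```text
27.8 [0.3002413  0.03206454 0.08754864] [-0.27900152 -0.18133673 -0.94778557] [-0.16812599  0.083952  ]
patty n 157 px [269. 190.] G mm [40.1  4.9] zmax 0.064 ext [0.055 0.052 0.008] col [213. 188. 119.]
patty n 160 px [250. 191.] G mm [-6.7 44.5] zmax 0.063 ext [0.049 0.054 0.007] col [213.  187.  121.5]
patty n 177 px [282. 206.] G mm [ -7.5 -93.3] zmax 0.064 ext [0.051 0.049 0.007] col [225. 196. 126.]
[(129, 55, 41), (127, 29, 42), (127, 30, 37), (125, 62, 43), (123, 76, 44), (121, 75, 45), (120, 74, 45), (119, 74, 45), (118, 73, 45), (116, 67, 45), (115, 42, 45), (115, 27, 41), (114, 92, 36), (110, 147, 49), (109, 147, 48), (108, 149, 48), (107, 144, 46), (106, 108, 48), (106, 50, 36), (105, 70, 34), (103, 67, 35), (102, 53, 36), (99, 75, 44), (98, 75, 45), (97, 74, 45), (95, 74, 46), (94, 75, 46), (93, 73, 45), (92, 58, 44), (90, 35, 41), (89, 45, 35), (88, 134, 46), (86, 151, 48), (85, 150, 48), (84, 150, 48), (83, 142, 47), (81, 89, 46), (80, 71, 35), (78, 63, 36), (77, 47, 35), (76, 75, 43), (75, 76, 46), (73, 75, 46), (72, 72, 46), (71, 73, 43), (70, 74, 45), (68, 67, 45), (67, 45, 44), (65, 44, 35), (63, 68, 37), (63, 147, 48), (62, 150, 46), (61, 148, 48), (59, 146, 47), (58, 132, 47), (55, 77, 35), (53, 52, 35), (52, 33, 35), (52, 67, 44), (51, 76, 44), (50, 75, 44), (49, 73, 45), (48, 74, 46), (46, 73, 44), (45, 71, 46), (43, 51, 44), (40, 42, 35)]
```

arm_command --plan '[[[0,0,0.05,0],[0,0,0.085,0],[0.06,0,0.085,0],[0.14,0,0.085,0],[0.22,0,0.085,0],[0.3,0,0.085,0],[0.38,0,0.085,0],[0.46,0,0.085,0],[0.53,0,0.085,0],[0.53,0,0.085,0]]]'

```text
t: 28.9
position: [0.3555, 0.0337, 0.0805]
ee_rot: [-3.142, -0.001, 0.025]
ft_force: [0.1, -0.0, -0.8]
gripper_width: 0.0161
grip_force: 78.4
```

arm_command --plan '[[[0,0,-0.03,0],[0,0,-0.05,0],[0,0.002,-0.09,0],[0,0.008,-0.129,0],[0,0.019,-0.167,0],[0,0.033,-0.205,0],[0,0.051,-0.24,0],[0,0.073,-0.273,0],[0,0.098,-0.304,0],[0,0.126,-0.332,0]]]'

```text
t: 29.9
position: [0.3546, 0.0209, 0.1137]
ee_rot: [-3.142, -0.0, 0.025]
ft_force: [-0.4, 0.1, -2.0]
gripper_width: 0.016
grip_force: 78.4
```

Run:
```python
from h import *
o=observe();print(o['t'],o['position'],o['ft_force'],toG(o['position']))
a=snap('scene','s10');patties(a)
cv2.imwrite('pics/c10.png',cv2.resize(a['color'][150:250,190:350],(640,400),interpolation=cv2.INTER_CUBIC)[:,:,::-1])
```

```text
29.9 [0.35459179 0.02088017 0.11367634] [-0.36551552  0.13510105 -1.95383749] [-0.11403469  0.07157472]
patty n 357 px [260. 189.] G mm [-6.4 34.1] zmax 0.087 ext [0.042 0.018 0.01 ] col [181. 156.  97.]
patty n 181 px [282. 206.] G mm [  -4.7 -101.6] zmax 0.064 ext [0.047 0.062 0.008] col [223. 193. 125.]
```

View pics/c10.png

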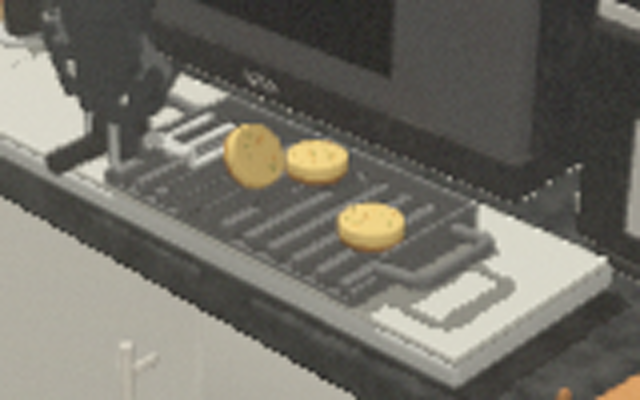

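The picture shows A tilted up on its edge by the single prong at (255,157), as planned. I'm continuing the arc.

arm_command --plan '[[[0,0.031,-0.025,0],[0,0.064,-0.047,0],[0,0.099,-0.065,0],[0,0.137,-0.079,0],[0,0.175,-0.09,0],[0,0.214,-0.096,0],[0,0.254,-0.098,0],[0,0.304,-0.098,0],[0,0.344,-0.098,0],[0,0.344,-0.098,0]]]'

```text
t: 30.95
position: [0.3554, -0.0138, 0.1231]
ee_rot: [3.141, 0.0, 0.024]
ft_force: [0.3, 0.9, -1.7]
gripper_width: 0.0165
grip_force: 78.4
```

Run:
```python
from h import *
o=observe();print(o['t'],o['position'],o['ft_force'],toG(o['position']))
a=snap('scene','s11');patties(a)
cv2.imwrite('pics/c11.png',cv2.resize(a['color'][150:250,190:350],(640,400),interpolation=cv2.INTER_CUBIC)[:,:,::-1])
```

```text
30.95 [ 0.35535838 -0.01378264  0.12312515] [ 0.28977046  0.86158615 -1.72748796] [-0.1140308   0.03690344]
patty n 274 px [264. 191.] G mm [-11.8  -1.9] zmax 0.09 ext [0.031 0.021 0.008] col [181. 154.  96.]
patty n 181 px [282. 206.] G mm [ -6.3 -98. ] zmax 0.064 ext [0.051 0.064 0.007] col [222. 193. 124.]
```

View pics/c11.png

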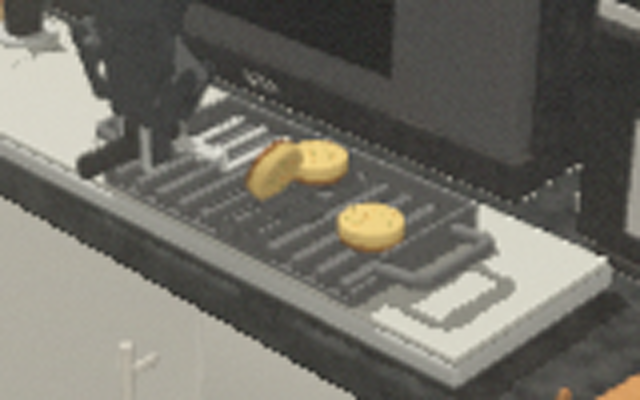

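arm_command --plan '[[[0,0.03,0,0],[0,0.07,0,0],[0,0.11,0.03,0],[0,0.15,0.06,0],[0,0.19,0.09,0],[0,0.23,0.12,0],[0,0.26,0.15,0],[0,0.26,0.15,0],[0,0.26,0.15,0],[0,0.26,0.1,0]]]'

```text
t: 32.0
position: [0.3554, -0.0391, 0.1128]
ee_rot: [-3.141, 0.002, 0.025]
ft_force: [0.1, 0.7, -1.0]
gripper_width: 0.0163
grip_force: 78.4
```

Run:
```python
from h import *
o=observe();print(o['t'],o['position'],o['ft_force'],toG(o['position']))
a=snap('scene','s12');patties(a);w=snap('wrist','w12');patties(w)
cv2.imwrite('pics/c12.png',np.vstack([cv2.resize(a['color'][150:250,190:350],(480,300),interpolation=cv2.INTER_CUBIC),cv2.resize(w['color'][:224],(480,210))])[:,:,::-1])
```

```text
32.0 [ 0.35542102 -0.03911495  0.11281419] [ 0.05489231  0.68410041 -0.9606576 ] [-0.11452545  0.01157588]
patty n 261 px [265. 194.] G mm [16.3 -1.7] zmax 0.064 ext [0.102 0.064 0.007] col [162. 137.  88.]
patty n 180 px [282. 206.] G mm [ -4.7 -93.2] zmax 0.064 ext [0.048 0.051 0.008] col [222.  192.5 123. ]
patty n 1931 px [277.  35.] G mm [-13.2  -0.8] zmax 0.063 ext [0.034 0.018 0.018] col [113.  67.  34.]
patty n 1231 px [326.  29.] G mm [-12.2 -22.7] zmax 0.062 ext [0.032 0.015 0.015] col [81. 49. 26.]
patty n 7008 px [461.  35.] G mm [-12.3 -89.6] zmax 0.062 ext [0.033 0.045 0.007] col [189. 156.  92.]
patty n 170 px [240.  29.] G mm [-8.8 17. ] zmax 0.062 ext [0.017 0.002 0.006] col [124.  73.  38.]
patty n 293 px [288.  74.] G mm [-27.4  -4.7] zmax 0.062 ext [0.009 0.011 0.005] col [122.  72.  33.]
```

View pics/c12.png

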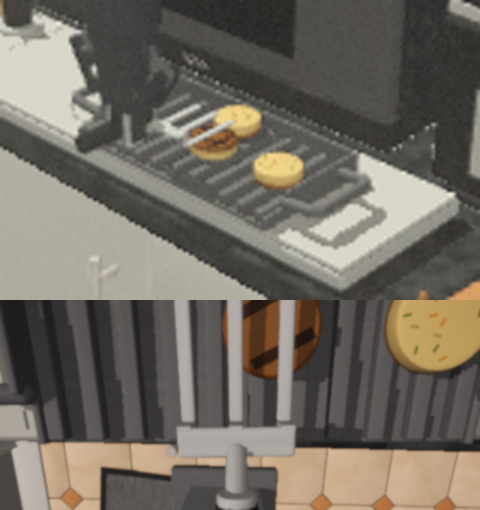

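A is flipped: dark bar marks up and flat at roughly (-8,-6), at pixel (212,140) in the scene crop. Next I carry it left, out of the way of B.

arm_command --plan '[[[-0.1,0.05,0,0],[-0.25,0.12,0,0],[-0.4,0.236,0,0],[-0.55,0.236,0,0],[-0.55,0.236,0.05,0],[-0.55,0.236,0.12,0],[-0.55,0.236,0.2,0],[-0.55,0.236,0.28,0],[-0.55,0.236,0.335,0],[-0.55,0.236,0.335,0]]]'

```text
t: 33.1
position: [0.3009, -0.0639, 0.0785]
ee_rot: [-3.141, 0.003, 0.025]
ft_force: [-0.6, -0.4, -1.7]
gripper_width: 0.0163
grip_force: 78.5
```

arm_command --plan '[[[0.05,0,0,0],[0.12,0,0,0],[0.2,0,0,0],[0.28,0,0,0],[0.36,0,0,0],[0.44,0,0,0],[0.52,0,0,0],[0.57,0,0,0],[0.57,0,0,0],[0.57,0,0,0]]]'

```text
t: 34.1
position: [0.3584, -0.0627, 0.0795]
ee_rot: [-3.141, 0.001, 0.025]
ft_force: [-0.3, -0.3, -2.1]
gripper_width: 0.0166
grip_force: 78.4
```

arm_command --plan '[[[0,0,-0.03,0],[0,0,-0.06,0],[0,0,-0.09,0],[0,0,-0.12,0],[0,0,-0.15,0],[0,0,-0.18,0],[0,0,-0.21,0],[0,0,-0.24,0],[0,0,-0.25,0],[0,0,-0.25,0]]]'

```text
t: 35.1
position: [0.3589, -0.0629, 0.105]
ee_rot: [3.141, -0.001, 0.025]
ft_force: [0.2, 0.3, -1.4]
gripper_width: 0.016
grip_force: 78.3
```

```bash
cat >> h.py <<'E'
def dark(c):
    from scipy import ndimage as nd
    P=pts(c);h=cv2.cvtColor(c['color'],cv2.COLOR_RGB2HSV)
    m=(h[...,0]<14)&(h[...,1]>90)&(h[...,2]>25)&(P[...,0]>.38)&(P[...,0]<.58)&(P[...,1]>-.25)&(P[...,1]<.3)&(P[...,2]>.05)&(P[...,2]<.14)
    m=nd.binary_closing(m,iterations=2)
    L,n=nd.label(m)
    for i in range(1,n+1):
        k=(L==i)
        if k.sum()>30:
            q=P[k]; zt=np.percentile(q[:,2],95); t=q[abs(q[:,2]-zt)<.006]
            print('DARK n',k.sum(),'px',np.argwhere(k).mean(0).round()[::-1],'G mm',(toG((t.min(0)+t.max(0))/2)*1000).round(1),'ztop',zt.round(3),'ext',np.ptp(t,0).round(3))
def rep(*f):
    o=observe();print(o['t'],o['position'],o['ft_force'],'TCP G',toG(o['position']).round(4),o['gripper_width'])
    for n,name in f: c=snap(n,name);print(n);patties(c);dark(c)
E
python3 - <<'E'
from h import *
rep(('scene','s13'),('wrist','w13'))
E
```

```text
35.1 [ 0.35888424 -0.06287177  0.10497015] [ 0.2173548   0.26487002 -1.43239763] TCP G [-0.1116 -0.0123] 0.016005354089194793
scene
patty n 243 px [264. 191.] G mm [ -7.1 -10.3] zmax 0.083 ext [0.053 0.047 0.007] col [159. 115.  74.]
patty n 178 px [282. 206.] G mm [ -7.3 -99.7] zmax 0.064 ext [0.05  0.061 0.008] col [222. 194. 124.]
DARK n 86 px [261. 190.] G mm [-12.6  -9.3] ztop 0.083 ext [0.041 0.046 0.006]
wrist
patty n 7080 px [235.  35.] G mm [-16.1  -6.4] zmax 0.082 ext [0.031 0.049 0.007] col [130.  78.  39.]
patty n 8189 px [426.  35.] G mm [-12.3 -91.9] zmax 0.062 ext [0.033 0.05  0.008] col [195. 162.  97.]
DARK n 8617 px [238.  38.] G mm [-16.5  -6.4] ztop 0.082 ext [0.031 0.049 0.007]
```

arm_command --plan '[[[0,-0.05,0,0],[0,-0.14,0,0],[0,-0.26,0,0],[0,-0.39,0,0],[0,-0.52,0,0],[0,-0.65,0,0],[0,-0.78,0,0],[0,-0.88,0,0],[0,-0.94,0,0],[0,-0.96,0,0]]]'

```text
t: 36.2
position: [0.3561, 0.0338, 0.1046]
ee_rot: [-3.142, 0.0, 0.026]
ft_force: [-1.4, -0.7, -1.4]
gripper_width: 0.0164
grip_force: 78.4
```

arm_command --plan '[[[0,0,0,0],[0,0,0.03,0],[0,0,0.06,0],[0,0,0.09,0],[0,0,0.12,0],[0,0,0.15,0],[0,0,0.18,0],[0,0,0.21,0],[0,0,0.25,0],[0,0,0.25,0]]]'

```text
t: 37.2
position: [0.3558, 0.0332, 0.0791]
ee_rot: [-3.142, 0.001, 0.025]
ft_force: [-0.3, -0.4, -1.3]
gripper_width: 0.0164
grip_force: 78.4
```

arm_command --plan '[[[0,0,0,0],[-0.06,0,0,0],[-0.13,0,0,0],[-0.21,0,0,0],[-0.29,0,0,0],[-0.37,0,0,0],[-0.46,0,0,0],[-0.54,0,0,0],[-0.6,0,0,0],[-0.6,0,0,0]]]'

```text
t: 38.2
position: [0.2953, 0.0316, 0.0795]
ee_rot: [-3.142, 0.0, 0.025]
ft_force: [-0.3, 0.4, -1.4]
gripper_width: 0.0159
grip_force: 78.4
```

arm_command --plan '[[[0,0,-0.1,0],[0,0,-0.2,0],[0,0,-0.3,0],[0.05,0.1,-0.4,0],[0.1,0.25,-0.5,0],[0.15,0.4,-0.6,0],[0.2,0.55,-0.7,0],[0.2,0.7,-0.8,0],[0.2,0.85,-0.9,0],[0.2,0.95,-0.9,0]]]'

```text
t: 39.2
position: [0.3204, -0.0641, 0.1722]
ee_rot: [3.14, -0.004, 0.024]
ft_force: [0.0, -0.0, -1.4]
gripper_width: 0.0162
grip_force: 78.4
```

Run:
```python
from h import *
rep(('scene','s14'),('wrist','w14'))
```

```text
39.2 [ 0.32040858 -0.06411298  0.17218714] [ 0.00768158 -0.02834522 -1.43424147] TCP G [-0.1501 -0.0126] 0.016161339657687124
scene
patty n 115 px [239. 188.] G mm [-11.6  84.4] zmax 0.063 ext [0.042 0.044 0.008] col [147. 106.  63.]
patty n 157 px [269. 190.] G mm [43.9  5. ] zmax 0.063 ext [0.055 0.046 0.008] col [214. 187. 118.]
patty n 181 px [282. 206.] G mm [ -5.3 -98.2] zmax 0.063 ext [0.049 0.064 0.008] col [222. 192. 122.]
DARK n 63 px [239. 186.] G mm [-11.7  81.5] ztop 0.063 ext [0.042 0.039 0.007]
wrist
patty n 750 px [84.  9.] G mm [-26.1  89.7] zmax 0.062 ext [0.011 0.04  0.006] col [107.  62.  29.]
patty n 964 px [376.   7.] G mm [-24.2 -91.8] zmax 0.062 ext [0.01  0.039 0.007] col [168. 135.  78.]
DARK n 1017 px [86. 10.] G mm [-26.8  89.3] ztop 0.062 ext [0.011 0.042 0.008]
```

arm_command --plan '[[[0,0.1,0.1,0],[0,0.234,0.2,0],[0,0.234,0.3,0],[0,0.234,0.42,0],[0,0.234,0.54,0],[0,0.234,0.66,0],[0,0.234,0.78,0],[0,0.234,0.88,0],[0,0.234,0.93,0],[0,0.234,0.93,0]]]'

```text
t: 40.3
position: [0.3186, -0.0857, 0.0761]
ee_rot: [-3.141, 0.002, 0.025]
ft_force: [-1.2, 1.2, 4.2]
gripper_width: 0.0167
grip_force: 79.1
```

arm_command --plan '[[[0.08,0,0,0],[0.18,0,0,0],[0.28,0,0,0],[0.38,0,0,0],[0.48,0,0,0],[0.57,0,0,0],[0.66,0,0,0],[0.74,0,0,0],[0.785,0,0,0],[0.785,0,0,0]]]'

```text
t: 41.3
position: [0.3992, -0.0843, 0.0769]
ee_rot: [3.141, -0.002, 0.025]
ft_force: [1.7, -0.0, 1.6]
gripper_width: 0.0163
grip_force: 78.8
```

Run:
```python
from h import *
rep(('scene','s15'),('wrist','w15'))
```

```text
41.3 [ 0.39916742 -0.08433014  0.07690807] [ 1.73089818 -0.02767757  1.64187045] TCP G [-0.0718 -0.0346] 0.016282562675288114
scene
patty n 78 px [236. 187.] G mm [-17.6  89.5] zmax 0.064 ext [0.034 0.041 0.007] col [146. 103.  65.]
patty n 76 px [272. 191.] G mm [-63.1 -85.4] zmax 0.127 ext [0.008 0.017 0.027] col [186.  159.5 101. ]
patty n 178 px [282. 206.] G mm [ -4.6 -99.5] zmax 0.064 ext [0.047 0.061 0.007] col [223.  195.  125.5]
DARK n 35 px [236. 186.] G mm [-17.5  88.8] ztop 0.064 ext [0.034 0.035 0.006]
wrist
patty n 6336 px [146.  25.] G mm [27.6  4.9] zmax 0.062 ext [0.021 0.048 0.008] col [210. 178. 112.]
patty n 13096 px [393. 113.] G mm [ -3.8 -91.9] zmax 0.062 ext [0.049 0.049 0.007] col [211. 177. 109.]
patty n 999 px [ 14. 126.] G mm [-10.7  69.9] zmax 0.056 ext [0.038 0.014 0.008] col [90. 71. 42.]
patty n 81 px [  1. 136.] G mm [-12.1  66.2] zmax 0.062 ext [0.012 0.003 0.003] col [79. 45. 22.]
patty n 492 px [373. 312.] G mm [-59.9 -87. ] zmax 0.129 ext [0.002 0.006 0.008] col [136.5 110.   87. ]
patty n 62 px [ 76. 341.] G mm [-60.8  13.9] zmax 0.124 ext [0.002 0.006 0.006] col [129.5 105.5  83.5]
DARK n 469 px [  6. 135.] G mm [-12.8  67.5] ztop 0.061 ext [0.026 0.009 0.006]
DARK n 42 px [387. 313.] G mm [-60.  -77.2] ztop 0.111 ext [0.001 0.003 0.004]
```

arm_command --plan '[[[0,0,-0.04,0],[0,0,-0.075,0],[0,-0.002,-0.115,0],[0,-0.009,-0.155,0],[0,-0.02,-0.195,0],[0,-0.035,-0.235,0],[0,-0.054,-0.27,0],[0,-0.076,-0.305,0],[0,-0.103,-0.335,0],[0,-0.132,-0.365,0]]]'

```text
t: 42.4
position: [0.3973, -0.0708, 0.1135]
ee_rot: [3.142, -0.0, 0.025]
ft_force: [0.3, -0.7, -1.9]
gripper_width: 0.0164
grip_force: 78.4
```

Run:
```python
from h import *
rep(('scene','s16'),('wrist','w16'))
w=load('w16');P=pts(w);h=cv2.cvtColor(w['color'],cv2.COLOR_RGB2HSV)
for r in (5,15,30,45): print(r,[(u,*(toG(P[r,u])*1000).round().astype(int).tolist(),int(P[r,u,2]*1000),int(h[r,u,0]),int(h[r,u,1])) for u in range(60,260,10)])
```

```text
42.4 [ 0.39734783 -0.07080736  0.11345803] [ 0.34445637 -0.72908909 -1.94278361] TCP G [-0.0733 -0.021 ] 0.01635443644410377
scene
patty n 67 px [266. 183.] G mm [ -1.5 -21.1] zmax 0.093 ext [0.118 0.077 0.052] col [164. 134.  83.]
patty n 100 px [237. 186.] G mm [-13.6  90. ] zmax 0.064 ext [0.04  0.047 0.007] col [138.5  98.   62. ]
patty n 178 px [282. 206.] G mm [ -4.6 -99.2] zmax 0.063 ext [0.049 0.059 0.008] col [222. 193. 124.]
DARK n 66 px [238. 186.] G mm [-15.  88.] ztop 0.064 ext [0.037 0.043 0.006]
wrist
patty n 3409 px [155.  27.] G mm [30.3 12.1] zmax 0.09 ext [0.016 0.017 0.008] col [164. 135.  78.]
patty n 8478 px [392. 107.] G mm [ -4.  -92.2] zmax 0.062 ext [0.05  0.05  0.008] col [208. 175. 107.]
patty n 6116 px [ 42. 112.] G mm [-7.6 85.8] zmax 0.062 ext [0.049 0.044 0.008] col [136.  82.  42.]
patty n 125 px [306. 277.] G mm [-61.1 -42.7] zmax 0.138 ext [0.001 0.003 0.007] col [135. 112.  89.]
patty n 45 px [357. 299.] G mm [-61.1 -56.1] zmax 0.14 ext [0.002 0.008 0.003] col [152. 128. 103.]
patty n 35 px [331. 306.] G mm [-66.1 -48.7] zmax 0.137 ext [0.001 0.006
[... 1711 characters left out ...]
 171), (200, 29, 1, 75, 13, 14), (210, 34, 1, 44, 15, 16), (220, 34, -4, 44, 20, 16), (230, 35, -9, 35, 0, 9), (240, 36, -14, 33, 10, 12), (250, 29, -20, 74, 12, 13)]
45 [(60, 28, 83, 35, 0, 4), (70, 26, 73, 45, 6, 13), (80, 27, 68, 44, 0, 11), (90, 28, 67, 35, 8, 20), (100, 28, 63, 32, 8, 18), (110, 27, 53, 43, 0, 15), (120, 27, 47, 44, 0, 13), (130, 27, 43, 43, 18, 86), (140, 24, 29, 69, 20, 135), (150, 23, 22, 80, 20, 124), (160, 23, 17, 81, 19, 139), (170, 23, 14, 79, 18, 139), (180, 23, 9, 79, 12, 178), (190, 23, 6, 73, 15, 18), (200, 23, 2, 74, 13, 13), (210, 27, 1, 45, 170, 12), (220, 27, -4, 45, 150, 5), (230, 28, -9, 35, 15, 16), (240, 28, -14, 34, 0, 4), (250, 24, -20, 73, 15, 13)]
```

arm_command --plan '[[[0,-0.031,-0.025,0],[0,-0.066,-0.047,0],[0,-0.103,-0.066,0],[0,-0.142,-0.08,0],[0,-0.183,-0.091,0],[0,-0.224,-0.098,0],[0,-0.264,-0.1,0],[0,-0.314,-0.1,0],[0,-0.354,-0.1,0],[0,-0.38,-0.08,0]]]'

```text
t: 43.5
position: [0.3966, -0.0327, 0.1213]
ee_rot: [3.142, -0.0, 0.025]
ft_force: [-0.1, -0.6, -1.3]
gripper_width: 0.0161
grip_force: 78.4
```

arm_command --plan '[[[0,-0.03,0,0],[0,-0.07,0.02,0],[0,-0.11,0.05,0],[0,-0.15,0.08,0],[0,-0.19,0.11,0],[0,-0.22,0.13,0],[0,-0.22,0.13,0],[0,-0.22,0.05,0],[0,-0.22,-0.05,0],[0,-0.22,-0.15,0]]]'

```text
t: 44.5
position: [0.3963, -0.0112, 0.1375]
ee_rot: [3.141, -0.001, 0.025]
ft_force: [0.1, -0.8, -0.8]
gripper_width: 0.0163
grip_force: 78.4
```

Run:
```python
from h import *
rep(('scene','s17'),('wrist','w17'))
```

```text
44.5 [ 0.39628751 -0.01123824  0.13750176] [ 0.05552829 -0.75817421 -0.77762331] TCP G [-0.0731  0.0385] 0.016292336725801326
scene
patty n 126 px [257. 186.] G mm [40.4 51.4] zmax 0.064 ext [0.049 0.051 0.007] col [147. 103.  62.]
patty n 140 px [239. 187.] G mm [-23.4  66.6] zmax 0.064 ext [0.078 0.082 0.057] col [146. 104.  63.]
patty n 180 px [282. 206.] G mm [ -4.5 -98.7] zmax 0.063 ext [0.049 0.062 0.007] col [222.5 192.5 122.5]
DARK n 78 px [257. 184.] G mm [-8.8 12.4] ztop 0.099 ext [0.018 0.009 0.007]
DARK n 68 px [240. 186.] G mm [-8.3 83.9] ztop 0.064 ext [0.049 0.044 0.007]
wrist
patty n 472 px [181.  26.] G mm [38.3 76.3] zmax 0.062 ext [0.026 0.007 0.007] col [139.  83.  42.]
patty n 1561 px [222.  22.] G mm [37.2 53.9] zmax 0.063 ext [0.029 0.02  0.042] col [140.  86.  44.]
patty n 244 px [262.  20.] G mm [34.4 35.2] zmax 0.1 ext [0.016 0.001 0.003] col [116.5  73.   37. ]
patty n 644 px [226.  61.] G mm [22.9 53.7] zmax 0.062 ext [0.014 0.02  0.006] col [138.  83.  41.]
patty n 6398 px [471. 108.] G mm [ -3.9 -90.4] zmax 0.062 ext [0.05  0.047 0.007] col [207. 174. 106.]
patty n 4180 px [159. 112.] G mm [-7.6 88.9] zmax 0.062 ext [0.049 0.049 0.056] col [138.  82.  39.]
patty n 43 px [303. 265.] G mm [-64.8  16. ] zmax 0.139 ext [0.001 0.001 0.007] col [144. 122.  99.]
DARK n 448 px [181.  25.] G mm [38.  76.6] ztop 0.062 ext [0.025 0.007 0.005]
DARK n 2602 px [223.  36.] G mm [33.3 53.9] ztop 0.062 ext [0.035 0.021 0.007]
DARK n 316 px [263.  23.] G mm [36.6 35.2] ztop 0.099 ext [0.01  0.    0.003]
DARK n 5092 px [159. 113.] G mm [-7.3 92.9] ztop 0.062 ext [0.05  0.041 0.007]
```

arm_command --plan '[[[-0.1,0.1,0,0],[-0.25,0.25,0,0],[-0.4,0.4,0,0],[-0.55,0.55,0,0],[-0.7,0.7,0,0],[-0.85,0.85,0,0],[-0.965,0.95,0,0],[-0.965,0.95,0,0],[-0.965,0.95,0,0],[-0.965,0.95,0,0]]]'

```text
t: 45.6
position: [0.3019, -0.1083, 0.1362]
ee_rot: [-3.141, -0.0, 0.025]
ft_force: [0.6, -0.9, -0.9]
gripper_width: 0.0165
grip_force: 78.4
```

arm_command --plan '[[[0,0.1,0,0],[0,0.2,0,0],[0,0.275,0,0],[0,0.275,0.1,0],[0,0.275,0.2,0],[0,0.275,0.3,0],[0,0.275,0.4,0],[0,0.275,0.48,0],[0,0.275,0.5,0],[0,0.275,0.5,0]]]'

```text
t: 46.6
position: [0.3021, -0.1356, 0.0856]
ee_rot: [-3.141, 0.001, 0.025]
ft_force: [0.3, 0.1, -1.4]
gripper_width: 0.0163
grip_force: 78.4
```

Run:
```python
from h import *
rep(('scene','s18'))
w=snap('wrist','w18');P=pts(w);b=w['color'].mean(2);r=15
print([(round(float(toG(P[r,i])[1])*1000),int(b[r,i]),round(float(P[r,i,2])*1000)) for i in range(150,350,4)])
```

```text
46.6 [ 0.30206015 -0.13564333  0.08564565] [ 0.32503704  0.08246836 -1.39974161] TCP G [-0.17   -0.0838] 0.016273943017439944
scene
patty n 119 px [259. 185.] G mm [41.1 50.8] zmax 0.064 ext [0.051 0.041 0.01 ] col [143. 102.  58.]
patty n 177 px [282. 206.] G mm [ -3.3 -99. ] zmax 0.063 ext [0.051 0.061 0.008] col [223. 192. 124.]
DARK n 62 px [259. 183.] G mm [44.  50.7] ztop 0.064 ext [0.044 0.041 0.009]
[(-38, 48, 36), (-39, 74, 34), (-41, 75, 35), (-46, 74, 46), (-48, 76, 47), (-49, 76, 45), (-51, 75, 46), (-52, 62, 44), (-53, 26, 41), (-54, 91, 36), (-58, 149, 47), (-60, 150, 47), (-61, 148, 46), (-63, 87, 46), (-63, 74, 35), (-65, 64, 35), (-68, 67, 43), (-69, 77, 45), (-71, 74, 46), (-73, 77, 45), (-75, 75, 46), (-76, 59, 46), (-78, 43, 34), (-79, 91, 35), (-82, 151, 47), (-83, 152, 46), (-85, 149, 46), (-87, 96, 47), (-89, 75, 35), (-90, 46, 35), (-92, 74, 44), (-93, 76, 46), (-95, 76, 45), (-97, 77, 45), (-99, 75, 45), (-100, 57, 46), (-103, 44, 35), (-105, 90, 34), (-105, 153, 47), (-107, 151, 45), (-109, 146, 46), (-110, 103, 47), (-114, 48, 35), (-115, 34, 38), (-116, 76, 46), (-118, 76, 45), (-119, 75, 47), (-121, 75, 46), (-123, 73, 45), (-125, 57, 45)]
```

arm_command --plan '[[[0,0,0.04,0],[0,0,0.065,0],[0.05,0,0.065,0],[0.13,0,0.065,0],[0.21,0,0.065,0],[0.3,0,0.065,0],[0.4,0,0.065,0],[0.5,0,0.065,0],[0.6,0,0.065,0],[0.6,0,0.065,0]]]'

```text
t: 47.7
position: [0.3642, -0.1347, 0.08]
ee_rot: [3.141, -0.001, 0.026]
ft_force: [-0.8, -0.3, -0.7]
gripper_width: 0.0162
grip_force: 78.4
```

arm_command --plan '[[[0,0,-0.03,0],[0,0,-0.06,0],[0,0,-0.09,0],[0,0,-0.12,0],[0,0,-0.15,0],[0,0,-0.18,0],[0,0,-0.21,0],[0,0,-0.24,0],[0,0,-0.25,0],[0,0,-0.25,0]]]'

```text
t: 48.7
position: [0.3626, -0.1345, 0.1049]
ee_rot: [3.141, -0.0, 0.025]
ft_force: [-1.0, 0.0, -1.4]
gripper_width: 0.0164
grip_force: 78.3
```

arm_command --plan '[[[0,-0.03,0,0],[0,-0.08,0,0],[0,-0.14,0,0],[0,-0.2,0,0],[0,-0.26,0,0],[0,-0.32,0,0],[0,-0.38,0,0],[0,-0.44,0,0],[0,-0.47,0,0],[0,-0.48,0,0]]]'

```text
t: 49.7
position: [0.3612, -0.0861, 0.1047]
ee_rot: [3.142, -0.0, 0.026]
ft_force: [-0.0, -0.3, -1.6]
gripper_width: 0.0165
grip_force: 78.4
```

arm_command --plan '[[[0,0,0,0],[0,0,0.03,0],[0,0,0.06,0],[0,0,0.09,0],[0,0,0.12,0],[0,0,0.15,0],[0,0,0.18,0],[0,0,0.21,0],[0,0,0.25,0],[0,0,0.25,0]]]'

```text
t: 50.7
position: [0.3608, -0.0863, 0.0791]
ee_rot: [-3.141, 0.001, 0.025]
ft_force: [0.7, 0.1, -1.5]
gripper_width: 0.0164
grip_force: 78.4
```

arm_command --plan '[[[0,0,0,0],[-0.06,0,0,0],[-0.13,0,0,0],[-0.21,0,0,0],[-0.29,0,0,0],[-0.37,0,0,0],[-0.46,0,0,0],[-0.54,0,0,0],[-0.6,0,0,0],[-0.6,0,0,0]]]'

```text
t: 51.7
position: [0.3003, -0.0878, 0.0795]
ee_rot: [-3.141, 0.0, 0.024]
ft_force: [0.1, 1.0, -0.8]
gripper_width: 0.0166
grip_force: 78.5
```

Run:
```python
from h import *
rep(('scene','s19'))
w=snap('wrist','w19');P=pts(w);b=w['color'].mean(2);r=15
print([(round(float(toG(P[r,i])[1])*1000),int(b[r,i]),round(float(P[r,i,2])*1000)) for i in range(150,350,8)])
```

```text
51.7 [ 0.30026096 -0.08784966  0.0794991 ] [ 0.06559599  1.01339912 -0.76618057] TCP G [-0.1707 -0.0359] 0.016579186996064015
scene
patty n 154 px [257. 185.] G mm [38.8 53.2] zmax 0.064 ext [0.055 0.048 0.007] col [147. 100.  58.]
patty n 62 px [243. 187.] G mm [-2.5 82.5] zmax 0.064 ext [0.039 0.038 0.008] col [143.5 100.5  57.5]
patty n 176 px [271. 201.] G mm [ -4.1 -46. ] zmax 0.063 ext [0.048 0.049 0.008] col [216.5 189.  122. ]
DARK n 73 px [258. 184.] G mm [40.3 51.1] ztop 0.064 ext [0.052 0.044 0.007]
DARK n 33 px [243. 185.] G mm [-4.2 82.9] ztop 0.064 ext [0.036 0.037 0.007]
[(9, 79, 34), (3, 74, 44), (-1, 74, 44), (-4, 65, 45), (-6, 39, 37), (-10, 149, 39), (-13, 147, 40), (-16, 41, 35), (-21, 77, 46), (-24, 76, 44), (-27, 74, 44), (-30, 44, 35), (-34, 151, 41), (-37, 148, 39), (-41, 44, 35), (-44, 73, 46), (-47, 76, 45), (-50, 75, 45), (-55, 40, 36), (-58, 138, 40), (-61, 146, 41), (-65, 46, 35), (-68, 58, 41), (-70, 76, 44), (-73, 75, 46)]
```

arm_command --plan '[[[0,0,-0.08,0],[0,0,-0.2,0],[0,0.1,-0.2,0],[0,0.24,-0.2,0],[0,0.38,-0.2,0],[0,0.48,-0.2,0],[0,0.48,-0.2,0],[0,0.48,-0.1,0],[0,0.48,0,0],[0,0.48,0,0]]]'

```text
t: 52.8
position: [0.3009, -0.1348, 0.0777]
ee_rot: [-3.14, 0.003, 0.025]
ft_force: [0.1, -0.1, -0.2]
gripper_width: 0.0162
grip_force: 78.5
```

arm_command --plan '[[[0.05,0,0,0],[0.11,0,0,0],[0.18,0,0,0],[0.25,0,0,0],[0.32,0,0,0],[0.39,0,0,0],[0.46,0,0,0],[0.53,0,0,0],[0.55,0,0,0],[0.55,0,0,0]]]'

```text
t: 53.8
position: [0.3577, -0.1346, 0.0797]
ee_rot: [-3.142, 0.0, 0.025]
ft_force: [-0.3, 0.2, -1.2]
gripper_width: 0.0161
grip_force: 78.4
```

arm_command --plan '[[[0,0,-0.03,0],[0,0,-0.05,0],[0,-0.002,-0.09,0],[0,-0.008,-0.129,0],[0,-0.019,-0.167,0],[0,-0.033,-0.205,0],[0,-0.051,-0.24,0],[0,-0.073,-0.273,0],[0,-0.098,-0.304,0],[0,-0.126,-0.332,0]]]'

```text
t: 54.8
position: [0.3571, -0.1218, 0.1132]
ee_rot: [3.142, -0.0, 0.025]
ft_force: [0.7, -1.0, -0.6]
gripper_width: 0.0163
grip_force: 78.4
```

Run:
```python
from h import *
rep(('scene','s20'),('wrist','w20'))
w=load('w20');P=pts(w);h=cv2.cvtColor(w['color'],cv2.COLOR_RGB2HSV)
for r in (10,40): print(r,[(u,*(toG(P[r,u])*1000).round().astype(int).tolist(),int(P[r,u,2]*1000),int(h[r,u,0]),int(h[r,u,1])) for u in range(100,280,12)])
```

```text
54.8 [ 0.35710706 -0.12175644  0.11316664] [ 0.72448546 -0.99329447 -0.55181477] TCP G [-0.1147 -0.0711] 0.016277241695253845
scene
patty n 71 px [236. 188.] G mm [-20.6  92.6] zmax 0.064 ext [0.028 0.038 0.006] col [148. 106.  68.]
patty n 59 px [269. 193.] G mm [ -7.8 -43.6] zmax 0.09 ext [0.031 0.014 0.008] col [150. 120.  79.]
wrist
patty n 4103 px [156.  32.] G mm [-13.1 -38.6] zmax 0.091 ext [0.02  0.016 0.009] col [174. 140.  79.]
DARK n 556 px [188.  35.] G mm [-12.6 -45.2] ztop 0.087 ext [0.019 0.007 0.007]
10 [(100, 3, 9, 34, 20, 9), (112, 1, -1, 44, 12, 15), (124, -1, -11, 55, 20, 136), (136, -4, -20, 69, 18, 139), (148, -6, -29, 81, 20, 127), (160, -8, -36, 90, 20, 126), (172, -8, -41, 90, 19, 137), (184, -7, -45, 86, 19, 139), (196, -6, -49, 82, 11, 65), (208, 1, -49, 45, 165, 9), (220, 3, -54, 34, 12, 22), (232, 3, -60, 34, 170, 13), (244, -4, -68, 73, 12, 15), (256, -4, -73, 74, 10, 14), (268, 3, -79, 36, 173, 18)]
40 [(100, -11, 11, 35, 0, 9), (112, -13, 1, 45, 0, 11), (124, -12, -5, 44, 20, 18), (136, -15, -18, 66, 20, 127), (148, -17, -27, 78, 20, 128), (160, -18, -35, 88, 20, 133), (172, -18, -39, 85, 19, 137), (184, -18, -44, 84, 15, 165), (196, -16, -47, 74, 15, 17), (208, -12, -48, 44, 0, 13), (220, -11, -54, 35, 0, 9), (232, -11, -60, 35, 10, 13), (244, -16, -68, 73, 15, 15), (256, -16, -73, 73, 10, 14), (268, -11, -79, 36, 0, 4)]
```

Patty C is tilted about 52° (from (-11, z55) to (-36, z90)), the same as B was. Finishing the flip.

arm_command --plan '[[[0,-0.031,-0.025,0],[0,-0.066,-0.047,0],[0,-0.103,-0.066,0],[0,-0.142,-0.08,0],[0,-0.183,-0.091,0],[0,-0.224,-0.098,0],[0,-0.264,-0.1,0],[0,-0.314,-0.1,0],[0,-0.354,-0.1,0],[0,-0.38,-0.08,0]]]'

```text
t: 55.9
position: [0.3563, -0.0836, 0.121]
ee_rot: [3.142, -0.0, 0.025]
ft_force: [0.1, -0.2, -0.9]
gripper_width: 0.0162
grip_force: 78.4
```

arm_command --plan '[[[0,-0.03,0,0],[0,-0.07,0.02,0],[0,-0.11,0.05,0],[0,-0.15,0.08,0],[0,-0.19,0.11,0],[0,-0.22,0.13,0],[0,-0.22,0.13,0],[0,-0.22,0.05,0],[0,-0.22,-0.05,0],[0,-0.22,-0.15,0]]]'

```text
t: 56.9
position: [0.356, -0.0622, 0.1372]
ee_rot: [3.141, -0.001, 0.025]
ft_force: [0.3, -0.2, -1.8]
gripper_width: 0.0163
grip_force: 78.4
```

arm_command --plan '[[[0,0,-0.1,0],[0,0,-0.2,0],[0,0,-0.35,0],[0,0.1,-0.5,0],[0,0.25,-0.65,0],[0,0.4,-0.8,0],[0,0.55,-0.9,0],[0,0.7,-0.9,0],[0,0.85,-0.9,0],[0,1,-0.9,0]]]'

```text
t: 57.9
position: [0.3582, -0.1627, 0.2269]
ee_rot: [3.141, -0.001, 0.025]
ft_force: [0.1, 0.7, -1.0]
gripper_width: 0.0162
grip_force: 78.5
```

Run:
```python
from h import *
rep(('scene','s21'),('wrist','w21'))
```

```text
57.9 [ 0.35816115 -0.16271137  0.22687593] [ 0.1442592   0.72941362 -0.98260919] TCP G [-0.1145 -0.1121] 0.016182764846690692
scene
patty n 310 px [258. 190.] G mm [19.7 27.7] zmax 0.064 ext [0.097 0.099 0.009] col [147. 104.  61.]
patty n 149 px [239. 187.] G mm [-6.5 87.5] zmax 0.064 ext [0.051 0.049 0.008] col [145. 104.  63.]
DARK n 76 px [257. 183.] G mm [41.6 52.9] ztop 0.064 ext [0.048 0.047 0.007]
DARK n 92 px [239. 185.] G mm [-8.3 87. ] ztop 0.065 ext [0.048 0.048 0.007]
DARK n 57 px [259. 194.] G mm [-6.4  2. ] ztop 0.064 ext [0.045 0.046 0.006]
wrist
patty n 516 px [28.  7.] G mm [22.2 55.2] zmax 0.062 ext [0.011 0.039 0.006] col [117.  70.  35.]
patty n 82 px [56.  9.] G mm [23.1 40.5] zmax 0.054 ext [0.014 0.017 0.007] col [74. 58. 33.]
patty n 2723 px [97. 46.] G mm [-4.7  7.2] zmax 0.062 ext [0.049 0.049 0.006] col [123.  73.  35.]
patty n 931 px [ 9. 53.] G mm [-9.5 76.3] zmax 0.062 ext [0.045 0.023 0.005] col [124.  76.  39.]
patty n 242 px [27. 53.] G mm [-9.  70.2] zmax 0.056 ext [0.042 0.014 0.007] col [76. 60. 35.]
patty n 79 px [131.  53.] G mm [ -7.8 -15.2] zmax 0.056 ext [0.028 0.007 0.007] col [74. 60. 39.]
DARK n 635 px [30.  8.] G mm [21.3 54.3] ztop 0.062 ext [0.011 0.04  0.007]
DARK n 3407 px [98. 46.] G mm [-4.9  6.6] ztop 0.062 ext [0.05  0.05  0.007]
DARK n 1218 px [12. 54.] G mm [-9.  75.3] ztop 0.062 ext [0.047 0.024 0.007]
```

All three patties are flat with dark marks up (tops at z 0.062). I'm returning the turner to its rest.

arm_command --plan '[[[0,0.1,0,0.0414],[0,0.25,0,0.0414],[0,0.4,0,0.0414],[0,0.55,0,0.0414],[0,0.7,0,0.0414],[0,0.85,0,0.0414],[0,0.95,0,0.0414],[0,1,0,0.0414],[0,1,0,0.0414],[0,1,0,0.0414]]]'

```text
t: 59.0
position: [0.3604, -0.2617, 0.2257]
ee_rot: [-3.141, 0.0, -0.04]
ft_force: [-0.5, 0.6, -0.7]
gripper_width: 0.0164
grip_force: 78.4
```

arm_command --plan '[[[0,0.1,0,0],[0,0.25,0,0],[0,0.4,0,0],[0,0.55,0,0],[0,0.7,0,0],[0,0.85,0,0],[0,0.95,0,0],[0,1,0,0],[0,1,0,0],[0,1,0,0]]]'

```text
t: 60.0
position: [0.3565, -0.3616, 0.2257]
ee_rot: [-3.141, 0.0, -0.04]
ft_force: [-0.7, 0.4, -1.5]
gripper_width: 0.0163
grip_force: 78.4
```

Run:
```python
from h import *
o=observe();print(o['position'],o['ee_rot']);y=o['ee_rot'][2];p=o['position']
d=np.array([.3705,-.3935])-p[:2];print(d@[np.cos(y),np.sin(y)],d@[np.sin(y),-np.cos(y)],p[2]-.0576)
w=snap('wrist','w22');P=pts(w);h=cv2.cvtColor(w['color'],cv2.COLOR_RGB2HSV)
k=(h[...,0]>4)&(h[...,0]<18)&(h[...,1]>120)&(P[...,2]>.002)&(P[...,2]<.02)&(P[...,0]>.36)&(P[...,1]<-.3)
q=P[k];r=cv2.minAreaRect(q[:,:2].astype(np.float32));print(k.sum(),r)
w=load('w1');P=pts(w);h=cv2.cvtColor(w['color'],cv2.COLOR_RGB2HSV)
k=(h[...,0]>4)&(h[...,0]<18)&(h[...,1]>120)&(P[...,2]>.002)&(P[...,2]<.02)&(P[...,0]>.36)&(P[...,1]<-.3)&(P[...,1]>-.46)
q=P[k];r=cv2.minAreaRect(q[:,:2].astype(np.float32));print(k.sum(),r)
```

```text
[ 0.35645324 -0.36155411  0.22570788] [-3.14089404e+00  2.90513908e-04 -4.02814159e-02]
0.015321846242900948 0.03135430862765629 0.168107876849573
6545 ((0.4379633963108063, -0.4877215623855591), (0.23216120898723602, 0.1334199458360672), 87.59781646728516)
5794 ((0.44637516140937805, -0.39534488320350647), (0.0758805200457573, 0.14705994725227356), 88.18741607666016)
```

arm_command --plan '[[[0.05,0.1,0,0],[0.1,0.2,0.05,0],[0.153,0.314,0.1,0],[0.153,0.314,0.2,0],[0.153,0.314,0.35,0],[0.153,0.314,0.5,0],[0.153,0.314,0.65,0],[0.153,0.314,0.8,0],[0.153,0.314,0.8,0],[0.153,0.314,0.8,0]]]'

```text
t: 61.05
position: [0.3703, -0.3934, 0.1452]
ee_rot: [-3.141, 0.001, -0.04]
ft_force: [0.8, -0.6, -0.3]
gripper_width: 0.0163
grip_force: 78.4
```

arm_command --plan '[[[0,0,0.1,0],[0,0,0.2,0],[0,0,0.3,0],[0,0,0.4,0],[0,0,0.5,0],[0,0,0.6,0],[0,0,0.7,0],[0,0,0.77,0],[0,0,0.82,0],[0,0,0.85,0]]]'

```text
t: 62.05
position: [0.3705, -0.3937, 0.0603]
ee_rot: [-3.141, 0.0, -0.04]
ft_force: [0.6, -0.7, -1.1]
gripper_width: 0.0161
grip_force: 78.5
```

Run:
```python
from h import *
o=observe();print(o['position'],o['ee_rot'],o['ft_force'])
w=snap('wrist','w23');P=pts(w);b=w['color'].mean(2)
cv2.imwrite('pics/c23.png',w['color'][:,:,::-1])
```

```text
[ 0.37045835 -0.3937322   0.06031606] [-3.14120317e+00  3.48543000e-04 -4.02150385e-02] [ 0.59646725 -0.70279849 -1.05284071]
```

arm_command --plan '[[[0,0,0.01,0],[0,0,0.02,0],[0,0,0.027,0],[0,0,0.027,0],[0,0,0.027,0],[0,0,0.027,0],[0,0,0.027,0],[0,0,0.027,0],[0,0,0.027,0],[0,0,0.027,0]]]'

```text
t: 63.1
position: [0.3706, -0.3939, 0.0582]
ee_rot: [3.142, -0.0, -0.04]
ft_force: [0.2, -0.6, -1.4]
gripper_width: 0.0161
grip_force: 78.5
```

arm_command --plan '[[[0,0,0,0],[0,0,0,0],[0,0,0,0],[0,0,0,0],[0,0,0,0],[0,0,0,0],[0,0,0,0],[0,0,0,0],[0,0,0,0],[0,0,0,0]]]' --grip 0.4

```text
t: 64.1
position: [0.3705, -0.3938, 0.0582]
ee_rot: [-3.142, 0.0, -0.04]
ft_force: [0.2, -0.0, -0.3]
gripper_width: 0.0511
grip_force: 0.0
```

arm_command --plan '[[[0,0,-0.1,0],[0,0,-0.2,0],[0,0,-0.3,0],[0,0,-0.45,0],[0,0,-0.6,0],[0,0,-0.75,0],[0,0,-0.9,0],[0,0,-1,0],[0,0,-1,0],[0,0,-1,0]]]'

```text
t: 65.1
position: [0.3705, -0.3938, 0.1583]
ee_rot: [3.141, -0.0, -0.04]
ft_force: [-0.5, 0.1, 0.7]
gripper_width: 0.0513
grip_force: 0.0
```

arm_command --plan '[[[0,0,-0.2,0],[0,0,-0.4,0],[0,0,-0.6,0],[0,0,-0.8,0],[0,0,-1,0],[0,-0.1,-1,0],[0,-0.3,-1,0],[0,-0.3,-1,0],[0,-0.3,-1,0],[0,-0.3,-1,0]]]'

```text
t: 66.1
position: [0.3715, -0.3631, 0.257]
ee_rot: [-3.141, 0.001, -0.04]
ft_force: [-0.5, -0.2, -0.5]
gripper_width: 0.0514
grip_force: 0.0
```

Run:
```python
from h import *
rep(('scene','s24'))
w=snap('wrist','w24');P=pts(w);h=cv2.cvtColor(w['color'],cv2.COLOR_RGB2HSV)
k=(h[...,2]<70)&(P[...,2]>.045)&(P[...,2]<.08)&(abs(P[...,1]+.395)<.03)&(P[...,0]<.42)
q=P[k];print(len(q),q.mean(0),q.min(0),q.max(0),np.polyfit(q[:,0],q[:,1],1))
k=(h[...,1]<50)&(h[...,2]>110)&(P[...,2]>.010)&(P[...,2]<.022)&(abs(P[...,1]+.395)<.035)
q=P[k];print('prongs',len(q),q.mean(0),q.min(0),q.max(0))
```

```text
66.1 [ 0.37147164 -0.36312197  0.25702658] [-0.46681961 -0.18642364 -0.45024282] TCP G [-0.1056 -0.3127] 0.05135734986941575
scene
patty n 313 px [258. 190.] G mm [19.2 27.7] zmax 0.064 ext [0.097 0.099 0.008] col [149. 104.  60.]
patty n 152 px [239. 187.] G mm [-10.4  88.8] zmax 0.064 ext [0.055 0.053 0.007] col [147. 104.  64.]
DARK n 98 px [256. 186.] G mm [18.2 37.6] ztop 0.065 ext [0.092 0.074 0.007]
DARK n 87 px [239. 185.] G mm [-6.6 89.5] ztop 0.064 ext [0.047 0.048 0.007]
DARK n 32 px [262. 194.] G mm [-1.6 -6.5] ztop 0.064 ext [0.044 0.026 0.007]
1384 [ 0.35959061 -0.39410055  0.06291094] [ 0.31360777 -0.40399621  0.05782614] [ 0.40090528 -0.38553737  0.06638516] [-0.02976521 -0.38339726]
prongs 1393 [ 0.46605227 -0.39768024  0.01790492] [ 0.41359961 -0.42495558  0.01109954] [ 0.50041189 -0.36970191  0.0206334 ]
```

arm_command --plan '[[[0,-0.2,-0.1,-0.0395],[0,-0.4,-0.2,-0.0395],[0,-0.6,-0.3,-0.0395],[0,-0.8,-0.4,-0.0395],[0,-1,-0.5,-0.0395],[0,-1,-0.5,-0.0395],[0,-1,-0.5,-0.0395],[0,-1,-0.5,-0.0395],[0,-1,-0.5,-0.0395],[0,-1,-0.5,-0.0395]]]'

```text
t: 67.2
position: [0.3755, -0.2644, 0.3075]
ee_rot: [-3.141, 0.001, 0.021]
ft_force: [-0.5, 0.2, 0.6]
gripper_width: 0.0515
grip_force: 0.0
```

arm_command --plan '[[[0,-0.2,0,0],[0,-0.4,0,0],[0.1,-0.6,0,0],[0.2,-0.8,0,0],[0.3,-1,0,0],[0.4,-1,0,0],[0.4,-1,0,0],[0.4,-1,0,0],[0.4,-1,0,0],[0.4,-1,0,0]]]'

```text
t: 68.2
position: [0.4133, -0.1638, 0.3081]
ee_rot: [3.142, 0.0, 0.021]
ft_force: [-0.5, -0.3, 0.3]
gripper_width: 0.0515
grip_force: 0.0
```

arm_command --plan '[[[0,-0.2,0,0],[0,-0.4,0,0],[0,-0.6,0,0],[0,-0.8,0,0],[0,-1,0,0],[0,-1,0,0],[0,-1,0,0],[0,-1,0,0],[0,-1,0,0],[0,-1,0,0]]]'

```text
t: 69.2
position: [0.4114, -0.0638, 0.3082]
ee_rot: [3.141, 0.0, 0.021]
ft_force: [-0.2, 0.3, -1.0]
gripper_width: 0.0512
grip_force: 0.0
```

arm_command --plan '[[[0,-0.2,0,0],[0,-0.4,0,0],[0,-0.6,0,0],[0,-0.8,0,0],[0,-1,0,0],[0,-1,0,0],[0,-1,0,0],[0,-1,0,0],[0,-1,0,0],[0,-1,0,0]]]'

```text
t: 70.2
position: [0.4093, 0.0362, 0.3082]
ee_rot: [3.141, 0.0, 0.021]
ft_force: [0.2, 0.5, 0.9]
gripper_width: 0.0514
grip_force: 0.0
```

arm_command --plan '[[[0,-0.2,0,0],[0,-0.4,0,0],[0,-0.6,0,0],[0,-0.8,0,0],[0,-0.9,0,0],[0,-0.9,0,0],[0,-0.9,0,0],[0,-0.9,0,0],[0,-0.9,0,0],[0,-0.9,0,0]]]'

```text
t: 71.2
position: [0.4073, 0.1263, 0.3082]
ee_rot: [3.141, -0.0, 0.021]
ft_force: [0.1, 0.7, 0.1]
gripper_width: 0.0509
grip_force: 0.0
```

Run:
```python
from h import *
rep(('wrist','w25'))
cv2.imwrite('pics/c25.png',cv2.resize(load('w25')['color'],(800,600))[:,:,::-1])
```

```text
71.2 [0.40731503 0.1263131  0.3081929 ] [0.06038874 0.68286159 0.12352996] TCP G [-0.059   0.1758] 0.050925647162150894
wrist
patty n 1711 px [368.  67.] G mm [40.9 55.8] zmax 0.063 ext [0.049 0.049 0.007] col [107.  60.  26.]
patty n 1577 px [408. 112.] G mm [-4.6  8. ] zmax 0.063 ext [0.049 0.048 0.007] col [106.  59.  25.]
patty n 1491 px [332. 115.] G mm [-7.7 89.4] zmax 0.063 ext [0.049 0.049 0.007] col [108.  61.  27.]
DARK n 2002 px [371.  66.] G mm [41.  54.6] ztop 0.062 ext [0.049 0.049 0.007]
DARK n 1755 px [411. 113.] G mm [-4.6  6.7] ztop 0.063 ext [0.049 0.049 0.007]
DARK n 1763 px [334. 115.] G mm [-7.2 88.7] ztop 0.063 ext [0.05  0.049 0.007]
```

View pics/c25.png

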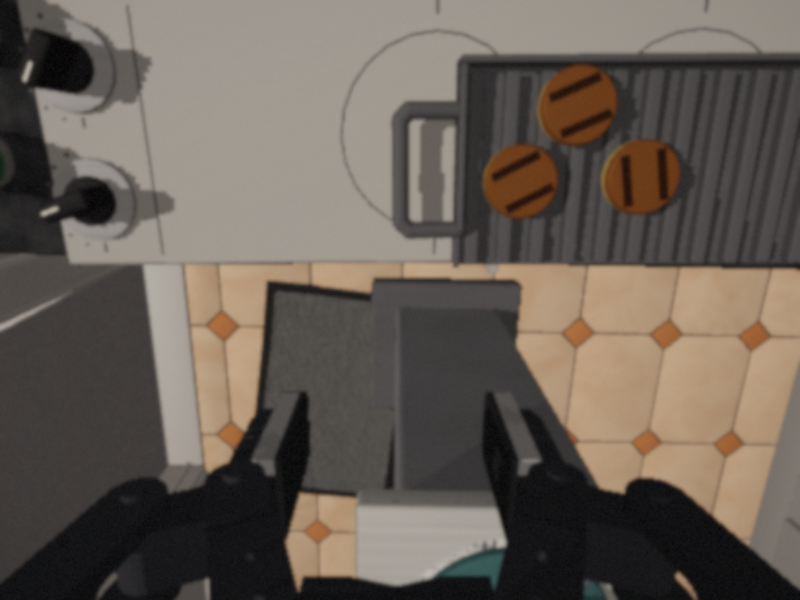

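The view shows all three patties dark-bars-up: (578,105), (522,181), (641,177). It also shows the left ring (left edge at u≈341, top at v≈30, tick marks at u≈437) and the front knob at (85,203). Fitting the rings next.

Run:
```python
from h import *
from scipy.optimize import least_squares
w=load('w25');g=cv2.cvtColor(w['color'],cv2.COLOR_RGB2GRAY).astype(np.float32);P=pts(w)
bl=cv2.medianBlur(g.astype(np.uint8),15).astype(np.float32)
m=(bl-g>12)&(abs(P[...,2]-.028)<.006)&(bl>100)
v,u=np.nonzero(m)
W=np.array([ray(w,a,b,.028)[:2] for a,b in zip(u,v)])
def fit(c0,r0=.062):
    c=np.array(c0);r=r0
    for tol in (.012,.006,.003,.0025):
        d=np.hypot(*(W-c).T);k=abs(d-r)<tol
        s=least_squares(lambda p:np.hypot(W[k,0]-p[0],W[k,1]-p[1])-p[2],[*c,r],loss='soft_l1',f_scale=.001).x;c,r=s[:2],s[2]
    return c,r,k.sum()
g1=ray(w,437/1.5625,127/1.5625,.028);gl=ray(w,341/1.5625,132/1.5625,.028);g2=ray(w,705/1.5625,126/1.5625,.028);print(g1,gl,g2)
print(fit(g1[:2],abs(gl[1]-g1[1])),fit(g2[:2],abs(gl[1]-g1[1])))
for n,a,b in [('tickTop',438,5),('tickBot',435,240),('tick2',706,5),('front edge l',72,262),('front edge r',450,262)]: print(n,ray(w,a/1.5625,b/1.5625,.028))
for n,a,b,z in [('HL top',402,110,.058),('HL bot',402,230,.058),('knobF tip',85,203,.1),('ptr',48,212,.1),('discF',95,198,.035),('discB',75,68,.035)]: print(n,ray(w,a/1.5625,b/1.5625,z))
h=cv2.cvtColor(w['color'],cv2.COLOR_RGB2HSV)
for nm,x0 in (('F',.434),('B',.525)):
    k=(P[...,2]>.055)&(P[...,2]<.1)&(abs(P[...,0]-x0)<.035)&(abs(P[...,1]-.345)<.04)
    q=P[k];zt=np.percentile(q[:,2],90);t=q[q[:,2]>zt-.006];c=t[:,:2].mean(0);e,V=np.linalg.eigh(np.cov(t[:,:2].T));r=cv2.minAreaRect(t[:,:2].astype(np.float32))
    print(nm,k.sum(),zt,c,'axis ang deg',np.degrees(np.arctan2(V[1,1],V[0,1])),np.sqrt(e),r)
```

```text
[0.4949 0.0974 0.028 ] [0.49   0.1662 0.028 ] [ 0.4998 -0.0945  0.028 ]
(array([0.48910059, 0.09830324]), np.float64(0.06788039804169205), np.int64(548)) (array([ 0.49334779, -0.08196896]), np.float64(0.0689062742413907), np.int64(207))
tickTop [0.5724 0.1003 0.028 ]
tickBot [0.4134 0.0952 0.028 ]
tick2 [ 0.5763 -0.0797  0.028 ]
front edge l [0.3902 0.375  0.028 ]
front edge r [0.3966 0.0828 0.028 ]
HL top [0.5043 0.1231 0.058 ]
HL bot [0.4254 0.1211 0.058 ]
knobF tip [0.4444 0.3166 0.1   ]
ptr [0.4384 0.3402 0.1   ]
discF [0.4402 0.346  0.035 ]
discB [0.5273 0.3464 0.035 ]
F 572 0.07362465853577604 [0.43981012 0.34578666] axis ang deg 111.12902490269774 [0.00398789 0.00988882] ((0.4394916594028473, 0.3471653461456299), (0.014072653837502003, 0.033803366124629974), 20.635862350463867)
B 920 0.07350235732701685 [0.52900184 0.3486939 ] axis ang deg 151.61237622019576 [0.00407263 0.00964644] ((0.52899169921875, 0.3498998284339905), (0.014750572852790356, 0.03418947383761406), 60.59264373779297)
```

arm_command --plan '[[[0.15,0.01,0.1,0],[0.3,0.02,0.2,0],[0.45,0.035,0.3,0],[0.587,0.035,0.45,0],[0.587,0.035,0.6,0],[0.587,0.035,0.75,0],[0.587,0.035,0.9,0],[0.587,0.035,0.9,0],[0.587,0.035,0.9,0],[0.587,0.035,0.9,0]]]' --grip 0.6

```text
t: 72.25
position: [0.4664, 0.1248, 0.219]
ee_rot: [-3.141, -0.002, 0.022]
ft_force: [1.5, 0.0, 0.9]
gripper_width: 0.0336
grip_force: 0.0
```

arm_command --plan '[[[0,0,0.1,0],[0,0,0.2,0],[0,0,0.3,0],[0,0,0.4,0],[0,0,0.5,0],[0,0,0.6,0],[0,0,0.7,0],[0,0,0.75,0],[0,0,0.75,0],[0,0,0.75,0]]]'

```text
t: 73.25
position: [0.4662, 0.1246, 0.1433]
ee_rot: [-3.142, -0.0, 0.022]
ft_force: [-0.1, -0.1, 0.9]
gripper_width: 0.0341
grip_force: 0.0
```

Run:
```python
from h import *
o=observe();print(o['position'],o['ee_rot'],o['gripper_width'])
w=snap('wrist','w26');P=pts(w);p=o['position']
# handle bar points z .05-.062, in y around
for r in (150,170,190,210,230,250): 
    k=(P[r,:,2]>.045)&(P[r,:,2]<.063)&(abs(P[r,:,1]-.124)<.03)
    if k.sum(): print(r,np.nonzero(k)[0][[0,-1]],P[r,k].mean(0).round(4),P[r,k,1].min().round(4),P[r,k,1].max().round(4))
```

```text
[0.46619552 0.12463962 0.14325406] [-3.14156501e+00 -1.09102661e-04  2.18161299e-02] 0.03407104985547574
150 [254 302] [0.5091 0.1092 0.0565] 0.0945 0.124
170 [244 262] [0.4964 0.1244 0.0578] 0.1187 0.1301
190 [245 262] [0.4834 0.1238 0.0578] 0.1183 0.1292
210 [245 262] [0.4699 0.1235 0.0578] 0.1179 0.129
230 [245 262] [0.4559 0.1231 0.0578] 0.1174 0.1288
250 [245 262] [0.4413 0.1228 0.0578] 0.117 0.1286
```

arm_command --plan '[[[0,0.012,0.1,0],[0,0.012,0.2,0],[0,0.012,0.3,0],[0,0.012,0.4,0],[0,0.012,0.5,0],[0,0.012,0.6,0],[0,0.012,0.7,0],[0,0.012,0.78,0],[0,0.012,0.85,0],[0,0.012,0.85,0]]]'

```text
t: 74.3
position: [0.4652, 0.1232, 0.057]
ee_rot: [3.141, 0.002, 0.022]
ft_force: [0.0, 0.7, -0.3]
gripper_width: 0.0341
grip_force: 0.0
```

arm_command --plan '[[[0,0,0,0],[0,0,0,0],[0,0,0,0],[0,0,0,0],[0,0,0,0],[0,0,0,0],[0,0,0,0],[0,0,0,0],[0,0,0,0],[0,0,0,0]]]' --grip 1 --squeeze 40

```text
t: 75.3
position: [0.4665, 0.1237, 0.0586]
ee_rot: [-3.141, -0.001, 0.022]
ft_force: [0.1, 2.5, 3.9]
gripper_width: 0.0104
grip_force: 39.3
```

arm_command --plan '[[[0.005,-0.03,0,0],[0.015,-0.09,0,0],[0.028,-0.18,0,0],[0.043,-0.28,0,0],[0.06,-0.38,0,0],[0.076,-0.48,0,0],[0.092,-0.58,0,0],[0.105,-0.66,0,0],[0.113,-0.71,0,0],[0.116,-0.73,0,0]]]'

```text
t: 76.3
position: [0.476, 0.1944, 0.0586]
ee_rot: [3.137, 0.001, 0.023]
ft_force: [-0.8, -10.3, 9.7]
gripper_width: 0.0105
grip_force: 40.3
```

arm_command --plan '[[[0.005,-0.03,0,0],[0.015,-0.09,0,0],[0.028,-0.18,0,0],[0.043,-0.28,0,0],[0.06,-0.38,0,0],[0.076,-0.48,0,0],[0.092,-0.58,0,0],[0.105,-0.66,0,0],[0.113,-0.71,0,0],[0.116,-0.73,0,0]]]'

```text
t: 77.3
position: [0.4859, 0.2673, 0.0586]
ee_rot: [3.136, 0.002, 0.023]
ft_force: [-0.4, -10.8, 10.8]
gripper_width: 0.0104
grip_force: 40.4
```

Run:
```python
from h import *
o=observe();print(o['t'],o['position'],o['ee_rot'],o['gripper_width'],o['ft_force'],o['ft_torque'])
for n in ('scene','wrist','side'):
    c=snap(n,n[0]+'27');P=pts(c)
    k=(P[...,2]>.0415)&(P[...,2]<.0475)&(P[...,0]>.42)&(P[...,0]<.54)&(P[...,1]>-.03)&(P[...,1]<.225)
    q=P[k];f=lambda t:np.exp(2j*np.pi*(-q[:,0]*np.sin(t)+q[:,1]*np.cos(t))/.024).mean()
    t=max(np.arange(-.1,.14,.002),key=lambda t:abs(f(t)));print(n,len(q),'yaw',t,abs(f(t)),'phase',np.angle(f(t))/2/np.pi*.024)
    k=(P[...,2]>.0545)&(P[...,2]<.061)&(P[...,0]>.52)&(P[...,0]<.59)&(P[...,1]>-.02)&(P[...,1]<.2);q=P[k]
    if len(q)>50:print('backguard',len(q),np.polyfit(q[:,1],q[:,0],1),np.median(q,0))
    k=(P[...,2]>.045)&(P[...,2]<.062)&(P[...,0]>.42)&(P[...,0]<.55)&(P[...,1]>-.1)&(P[...,1]<-.03);q=P[k]
    if len(q)>30:print('right end',len(q),q.mean(0).round(4),q.min(0).round(4),q.max(0).round(4))
```

```text
77.3 [0.48591551 0.26734796 0.05856409] [3.13625972e+00 1.51667153e-03 2.30512087e-02] 0.010420658364190625 [ -0.44374681 -10.8219168   10.84593096] [-1.68036172  0.21456246 -0.12397385]
scene 530 yaw 0.00800000000000009 0.5088377965769434 phase -0.008039806569462937
backguard 111 [-0.08366194  0.55922489] [0.55557164 0.11320369 0.05815075]
right end 245 [ 0.4878 -0.0573  0.0546] [ 0.4228 -0.0862  0.0452] [ 0.5498 -0.0309  0.0613]
wrist 7691 yaw 0.014000000000000096 0.7080275429253596 phase -0.007663932067173085
backguard 1739 [1.27083586 0.31309941] [0.55453558 0.17983482 0.05870131]
side 661 yaw 0.014000000000000096 0.6968157258239487 phase -0.008448467118619208
backguard 157 [-0.11820231  0.55943154] [0.55264136 0.1409539  0.05749138]
right end 207 [ 0.4853 -0.0596  0.0546] [ 0.4421 -0.0837  0.0452] [ 0.545  -0.0315  0.061 ]
```

arm_command --plan '[[[0.005,-0.01,0,0],[0.015,-0.02,0,0],[0.02,-0.03,0,0],[0.02,-0.035,0,0],[0.02,-0.035,0,0],[0.02,-0.035,0,0],[0.02,-0.035,0,0],[0.02,-0.035,0,0],[0.02,-0.035,0,0],[0.02,-0.035,0,0]]]'

```text
t: 78.45
position: [0.4873, 0.2701, 0.0586]
ee_rot: [3.136, 0.003, 0.022]
ft_force: [-2.4, -10.0, 12.1]
gripper_width: 0.0101
grip_force: 40.6
```

arm_command --plan '[[[0,0,0,0],[0,0,0,0],[0,0,0,0],[0,0,0,0],[0,0,0,0],[0,0,0,0],[0,0,0,0],[0,0,0,0],[0,0,0,0],[0,0,0,0]]]' --grip 0.6

```text
t: 79.45
position: [0.488, 0.2734, 0.0582]
ee_rot: [3.142, -0.0, 0.022]
ft_force: [-0.0, 0.6, -0.6]
gripper_width: 0.0345
grip_force: 0.0
```

arm_command --plan '[[[0,0,-0.1,0],[0,0,-0.2,0],[0,0,-0.3,0],[0,0,-0.45,0],[0,0,-0.6,0],[0,0,-0.75,0],[0,0,-0.9,0],[0,0,-1,0],[0,0,-1,0],[0,0,-1,0]]]'

```text
t: 80.45
position: [0.488, 0.2734, 0.1583]
ee_rot: [-3.142, -0.0, 0.022]
ft_force: [0.1, -0.3, -1.2]
gripper_width: 0.0341
grip_force: 0.0
```

arm_command --plan '[[[0,0,-0.2,0],[0,0,-0.4,0],[-0.1,0,-0.6,0],[-0.2,0,-0.8,0],[-0.3,0.2,-1,0],[-0.4,0.35,-1,0],[-0.5,0.5,-1,0],[-0.6,0.65,-1,0],[-0.7,0.8,-1,0],[-0.7,0.9,-1,0]]]'

```text
t: 81.45
position: [0.4184, 0.1809, 0.2568]
ee_rot: [3.141, 0.003, 0.022]
ft_force: [-0.5, 0.0, -0.5]
gripper_width: 0.0339
grip_force: 0.0
```

```bash
cat > gr.py <<'E'
from h import *
def gr(f):
    w=snap('wrist',f);P=pts(w);o=observe();print(o['t'],o['position'],o['ee_rot'])
    k=(P[...,2]>.0415)&(P[...,2]<.0475)&(P[...,0]>.43)&(P[...,0]<.54)&(P[...,1]>-.03)&(P[...,1]<.22)
    q=P[k];g=lambda t:np.exp(2j*np.pi*(-q[:,0]*np.sin(t)+q[:,1]*np.cos(t))/.024).mean()
    t=max(np.arange(-.1,.14,.002),key=lambda t:abs(g(t)));print('yaw',t,abs(g(t)),'phase',np.angle(g(t))/2/np.pi*.024)
    k=(P[...,2]>.031)&(P[...,2]<.05)&(P[...,0]>.39)&(P[...,0]<.45)&(P[...,1]>.0)&(P[...,1]<.2);q=P[k]
    fe=[(y,np.percentile(q[abs(q[:,1]-y)<.004][:,0],1)) for y in np.arange(.01,.2,.02) if (abs(q[:,1]-y)<.004).sum()>20];print('front edge',np.round(fe,4).tolist())
    k=(P[...,2]>.054)&(P[...,2]<.062)&(P[...,0]>.535)&(P[...,0]<.59)&(P[...,1]>.0)&(P[...,1]<.2);q=P[k]
    if len(q)>50:print('back guard',len(q),q[:,0].min(),q[:,0].max(),q.mean(0))
    patties(w);dark(w)
E
python3 -c "
from gr import *
gr('w28')"
```

```text
81.5 [0.419184   0.179997   0.25709321] [3.13979987e+00 1.63048661e-03 2.14964402e-02]
yaw 0.010000000000000092 0.7185845544510482 phase -0.003589494598239733
front edge [[0.01, 0.4193], [0.03, 0.4186], [0.05, 0.4197], [0.07, 0.4124], [0.09, 0.4185], [0.11, 0.4179], [0.13, 0.4188], [0.15, 0.4181], [0.17, 0.4178], [0.19, 0.4171]]
back guard 2633 0.5350160274390612 0.5617265067627828 [0.55284494 0.11713906 0.05919909]
patty n 1730 px [342. 105.] G mm [ 16.4 147.5] zmax 0.062 ext [0.048 0.04  0.007] col [122.  70.  31.]
DARK n 2838 px [288.  50.] G mm [ 63.  198.6] ztop 0.062 ext [0.05  0.049 0.007]
DARK n 2411 px [339. 105.] G mm [ 16.5 151.3] ztop 0.062 ext [0.049 0.048 0.008]
DARK n 2439 px [248. 107.] G mm [ 15.1 233.6] ztop 0.062 ext [0.049 0.049 0.007]
```

arm_command --plan '[[[0.05,-0.1,0,0],[0.1,-0.25,0,0],[0.15,-0.4,0,0],[0.2,-0.55,0,0],[0.246,-0.7,0,0],[0.246,-0.85,0,0],[0.246,-0.9,0,0],[0.246,-0.9,0,0],[0.246,-0.9,0,0],[0.246,-0.9,0,0]]]'

```text
t: 82.5
position: [0.4424, 0.2719, 0.2582]
ee_rot: [3.141, 0.0, 0.021]
ft_force: [-0.5, -0.2, -0.1]
gripper_width: 0.0341
grip_force: 0.0
```

arm_command --plan '[[[0,-0.1,0,-0.09],[0,-0.2,0,-0.18],[0,-0.35,0,-0.27],[0,-0.5,0,-0.36],[0,-0.65,0,-0.45],[0,-0.757,0,-0.54],[0,-0.757,0,-0.63],[0,-0.757,0,-0.72],[0,-0.757,0,-0.81],[0,-0.757,0,-0.9]]]'

```text
t: 83.5
position: [0.4411, 0.3474, 0.2583]
ee_rot: [3.141, 0.0, 1.44]
ft_force: [0.5, -0.4, -0.4]
gripper_width: 0.0338
grip_force: 0.0
```

arm_command --plan '[[[0,0,0,-0.09],[0,0,0,-0.18],[0,0,0,-0.27],[0,0,0,-0.313],[0,0,0,-0.313],[0,0,0,-0.313],[0,0,0,-0.313],[0,0,0,-0.313],[0,0,0,-0.313],[0,0,0,-0.313]]]'

```text
t: 84.5
position: [0.4409, 0.3481, 0.2582]
ee_rot: [-3.142, 0.0, 1.927]
ft_force: [-0.1, -0.9, 0.2]
gripper_width: 0.034
grip_force: 0.0
```

```bash
cat > kn.py <<'E'
from h import *
def kn(f,cams=('wrist','side','scene')):
    o=observe();print(o['t'],o['position'],o['ee_rot'],o['gripper_width'],o['qpos'].round(2))
    for n in cams:
        w=snap(n,n[0]+f);P=pts(w)
        for nm,c0 in (('F',(.44,.3465)),('B',(.529,.349))):
            k=(P[...,2]>.055)&(P[...,2]<.1)&(np.hypot(P[...,0]-c0[0],P[...,1]-c0[1])<.03)
            if k.sum()<30: continue
            q=P[k];zt=np.percentile(q[:,2],90);t=q[abs(q[:,2]-zt)<.005]
            r=cv2.minAreaRect(t[:,:2].astype(np.float32));b=cv2.boxPoints(r);e=max(b[1]-b[0],b[2]-b[1],key=np.linalg.norm)
            print(n,nm,k.sum(),'zt',zt.round(4),t[:,:2].mean(0).round(4),np.round(r[0],4),np.round(r[1],4),'axis',np.degrees(np.arctan2(e[1],e[0])).round(1))
E
python3 -c "
from kn import *
kn('30')"
```

```text
84.5 [0.44093157 0.34811934 0.2581752 ] [-3.14158908e+00  1.56745887e-05  1.92702051e+00] 0.03395052836380173 [ 0.62  0.05  1.84 -0.    1.25  0.27]
wrist F 558 zt 0.0736 [0.4391 0.3498] [0.4394 0.3494] [0.0133 0.0329] axis -69.9
wrist B 558 zt 0.0736 [0.528  0.3522] [0.5289 0.3516] [0.0139 0.034 ] axis -28.9
scene F 55 zt 0.0747 [0.4374 0.3445] [0.4388 0.3454] [0.0183 0.0364] axis -71.5
scene B 59 zt 0.0727 [0.5283 0.3478] [0.5276 0.3482] [0.0138 0.0297] axis -30.7
```

arm_command --plan '[[[0,-0.014,0.1,0],[0,-0.014,0.2,0],[0,-0.014,0.35,0],[0,-0.014,0.5,0],[0,-0.014,0.65,0],[0,-0.014,0.8,0],[0,-0.014,0.95,0],[0,-0.014,1,0],[0,-0.014,1,0],[0,-0.014,1,0]]]'

```text
t: 85.65
position: [0.44, 0.3479, 0.1586]
ee_rot: [3.141, -0.0, 1.927]
ft_force: [0.2, 0.3, -0.6]
gripper_width: 0.034
grip_force: 0.0
```

arm_command --plan '[[[0,0,0.1,0],[0,0,0.2,0],[0,0,0.3,0],[0,0,0.4,0],[0,0,0.5,0],[0,0,0.6,0],[0,0,0.7,0],[0,0,0.8,0],[0,0,0.88,0],[0,0,0.88,0]]]'

```text
t: 86.65
position: [0.4387, 0.347, 0.0686]
ee_rot: [-3.139, 0.001, 1.927]
ft_force: [-1.1, 0.5, -0.4]
gripper_width: 0.0344
grip_force: 0.0
```

arm_command --plan '[[[0,0,0,0],[0,0,0,0],[0,0,0,0],[0,0,0,0],[0,0,0,0],[0,0,0,0],[0,0,0,0],[0,0,0,0],[0,0,0,0],[0,0,0,0]]]' --grip 1 --squeeze 25

```text
t: 87.65
position: [0.4401, 0.3479, 0.0706]
ee_rot: [3.14, -0.0, 1.927]
ft_force: [3.0, 1.4, -0.4]
gripper_width: 0.0132
grip_force: 28.1
```

arm_command --plan '[[[0,0,0,-0.04],[0,0,0,-0.08],[0,0,0,-0.12],[0,0,0,-0.16],[0,0,0,-0.2],[0,0,0,-0.24],[0,0,0,-0.28],[0,0,0,-0.32],[0,0,0,-0.36],[0,0,0,-0.4]]]'

```text
t: 88.65
position: [0.4408, 0.3484, 0.0706]
ee_rot: [3.139, 0.001, 2.558]
ft_force: [5.4, 2.4, -4.0]
gripper_width: 0.0132
grip_force: 27.8
```

arm_command --plan '[[[0,0,0,-0.04],[0,0,0,-0.08],[0,0,0,-0.12],[0,0,0,-0.16],[0,0,0,-0.2],[0,0,0,-0.24],[0,0,0,-0.28],[0,0,0,-0.32],[0,0,0,-0.36],[0,0,0,-0.39]]]'

```text
t: 89.65
position: [0.4411, 0.3492, 0.0706]
ee_rot: [3.138, 0.003, -3.113]
ft_force: [5.5, 4.8, -5.5]
gripper_width: 0.0133
grip_force: 27.5
```

```bash
python3 -c "
from h import *
o=observe();print({k:np.round(v,3) for k,v in o.items()})"
```

```text
{'t': np.float64(89.65), 'qpos': array([ 6.25e-01,  2.33e-01,  2.01e+00,  1.00e-03,  8.94e-01, -9.75e-01]), 'dq': array([ 0.001, -0.002, -0.002,  0.   , -0.001, -0.454]), 'joint_torque': array([ -0.225, -44.847, -27.125,  -0.203,   2.61 ,   0.349]), 'position': array([0.441, 0.349, 0.071]), 'ee_rot': array([ 3.138e+00,  3.000e-03, -3.113e+00]), 'ft_force': array([ 5.531,  4.817, -5.508]), 'ft_torque': array([ 0.812, -0.861, -0.043]), 'grip_force': np.float64(27.519), 'gripper_width': np.float64(0.013)}
```

arm_command --plan '[[[0,0,0,-0.01],[0,0,0,-0.02],[0,0,0,-0.03],[0,0,0,-0.04],[0,0,0,-0.04],[0,0,0,-0.04],[0,0,0,-0.04],[0,0,0,-0.04],[0,0,0,-0.04],[0,0,0,-0.04]]]'

```text
t: 90.65
position: [0.4409, 0.3492, 0.0707]
ee_rot: [3.138, 0.003, -3.056]
ft_force: [5.9, 5.2, -5.3]
gripper_width: 0.0135
grip_force: 48.4
```

```bash
python3 -c "
from h import *
o=observe();print({k:np.round(o[k],3) for k in ('ee_rot','ft_force','ft_torque','joint_torque')})"
```

```text
{'ee_rot': array([ 3.138e+00,  3.000e-03, -3.056e+00]), 'ft_force': array([ 5.887,  5.157, -5.344]), 'ft_torque': array([ 0.739, -0.914, -1.163]), 'joint_torque': array([  1.021, -44.361, -27.145,  -0.862,   2.389,  -1.181])}
```

arm_command --plan '[[[0,0,0,0],[0,0,0,0],[0,0,0,0],[0,0,0,0],[0,0,0,0],[0,0,0,0],[0,0,0,0],[0,0,0,0],[0,0,0,0],[0,0,0,0]]]' --grip 0.6

```text
t: 91.65
position: [0.4396, 0.3476, 0.0702]
ee_rot: [-3.142, -0.0, -3.052]
ft_force: [0.7, 0.5, 1.0]
gripper_width: 0.0342
grip_force: 0.0
```

arm_command --plan '[[[0,0,-0.1,0],[0,0,-0.2,0],[0,0,-0.3,0],[0,0,-0.45,0],[0,0,-0.6,0],[0,0,-0.75,0],[0,0,-0.9,0],[0,0,-1,0],[0,0,-1,0],[0,0,-1,0]]]'

```text
t: 92.65
position: [0.4396, 0.3476, 0.1703]
ee_rot: [3.142, 0.0, -3.052]
ft_force: [-0.5, -0.4, -0.3]
gripper_width: 0.0341
grip_force: 0.0
```

arm_command --plan '[[[0,0,-0.2,0],[0,0,-0.4,0],[0,0,-0.6,0],[0,0,-0.8,0],[0,0,-1,0],[0,0,-1,0],[0,0,-1,0],[0,0,-1,0],[0,0,-1,0],[0,0,-1,0]]]'

```text
t: 93.65
position: [0.4391, 0.3473, 0.2688]
ee_rot: [-3.14, -0.002, -3.052]
ft_force: [-0.4, 0.4, -0.4]
gripper_width: 0.0342
grip_force: 0.0
```

```bash
python3 -c "
from kn import *
kn('31')
c=load('s31');patties(c);dark(c)"
```

```text
93.65 [0.43913353 0.34725167 0.26880462] [-3.14043905e+00 -1.90939615e-03 -3.05221273e+00] 0.034184946940110573 [ 0.62  0.04  1.83 -0.    1.27 -1.04]
wrist F 514 zt 0.0736 [0.4377 0.3485] [0.4381 0.3486] [0.0335 0.014 ] axis 1.8
wrist B 532 zt 0.0733 [0.527  0.3512] [0.5281 0.3514] [0.0141 0.0335] axis -28.7
scene F 57 zt 0.0732 [0.4372 0.3454] [0.4385 0.3474] [0.0362 0.0158] axis 13.4
scene B 54 zt 0.0741 [0.5268 0.3461] [0.5272 0.3469] [0.0212 0.0317] axis -29.8
patty n 132 px [231. 178.] G mm [ 17.1 146.4] zmax 0.064 ext [0.048 0.042 0.007] col [153. 107.  61.]
DARK n 112 px [232. 171.] G mm [ 40.2 175. ] ztop 0.065 ext [0.079 0.095 0.007]
DARK n 68 px [214. 169.] G mm [ 12.8 230.3] ztop 0.064 ext [0.041 0.049 0.008]
```

```bash
python3 -c "
from h import *
print(sign_off())"
```

```text
the job is handed in; nothing more can be done
None
```

All three patties are turned dark-bars-up and flat on the griddle. The turner is on its rest, the griddle is centred on the left-hand zone to within about 2 mm, the front knob is at its off stop with the back knob untouched, and the job is handed in.

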